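# Gather the filler's cover nuts in one corner of the tote and hold it tilted

### The job

The sausage filler's cover is going back on. Tip the two star nuts that lie on the steel weighing pan into the red tote with the other two, by sliding them off the pan's open mouth, and set the pan back down flat on the bench; then tilt the tote until all four nuts have slid together into its far corner on the side where the sausage filler stands. Finish while still gripping the tote and holding it tilted like that, 20 degrees or more and still, so that I can pick the nuts out of the corner: its low side may rest on the bench but it must lean on nothing else, and the other things on the bench stay where they are.

Things in the scene. Friction and masses are not known exactly. Their poses are not given: they have to be found in the camera images.
- tote_mid (a point): the loose red open tote, 170 (its x) x 240 (its y) x 70 mm high, walls and floor 4 mm, 0.3 to 0.45 kg, standing on the bench. The top 25 mm of the walls is a reinforced rim, 8 mm thick, standing 4 mm further out. The point is its centre, 35 mm above its underside; x points away from the robot (within 0.2 rad), y to the left, z up out of its mouth
- far_left (a point): the tote's inner far left corner (tote x = +81, y = +116 mm), 8 mm above its inner floor, the height of a lying nut's centre. The tote is smooth and wet: nuts start to slide on its floor at 6 to 9 degrees of tilt, but need some 20 to be sure to run along the walls into a corner
- far_right (a point): the inner far right corner of the tote (tote x = +81, y = -116 mm), 8 mm above its inner floor
- pan_mid (a point): the loose stainless weighing pan, 180 (its x) x 130 (its y) mm, sheet 3 mm, 0.22 kg, flat on the bench; open mouth at x = +90, upright back wall at x = -90 mm; back and side walls 35 mm high, sides 15 mm near the mouth. The point is over its middle, 17.5 mm above its underside; x points to the mouth (roughly to the robot's right), z up. Nuts slide on it at 11 to 17 degrees
- nut1_mid (a point): black star nut with a brass bush, 26 mm across, 16 mm high, 25 g, lying in the tote at the start; the point is its centre
- nut2_mid (a point): second star nut, the same, lying in the tote at the start
- nut3_mid (a point): third star nut, the same, lying on the pan at the start, at pan x = -10 to +30 mm
- nut4_mid (a point): fourth star nut, the same, lying on the pan beside the third
- filler_front (a point): horizontal sausage filler, a fixed machine with red ends, steel cylinder, spout and crank, about 220 x 500 mm and 225 mm high, at the back of the bench, on the left (y > 0) or on the right (y < 0); the point is on the bench 180 mm in front of its middle (towards the robot)
- grinder_front (a point): aluminium electric meat grinder, a fixed machine about 180 x 420 mm and 245 mm high, at the back of the bench on the other side from the filler; the point is on the bench 180 mm in front of its middle (towards the robot)
- mug: green mug, 84 mm across, 85 mm high, behind the tote; leave it alone; origin under its centre
- cup: brown plastic cup, 66 mm across, 75 mm high; leave it alone; origin under its centre
- jar: amber spice jar with a white cap, 48 mm across, 85 mm high, between and beyond tote and pan; leave it alone; origin under its centre
- bowl: steel bowl, 130 mm across, 50 mm high, to the right of the tote; leave it alone; origin under its centre
- honing_steel: honing steel with a blue handle, 315 mm long, 36 mm wide at its guard, 28 mm high, lying near the robot; leave it alone; origin under it, 95 mm from the handle's end; x along it, away from the handle
Not all that is in view belongs to the job. What is shaped like the part that bears pan_mid but orange or pink is not meant.

How it is judged (in metres and radians):
On the way, in this order (a step that is already met when the one before it is completed fails the run):
1. nuts 3 and 4 have slid off the tilted, lifted pan into the tote (angle between pan_mid's own z axis and vertical above 0.17 rad and height (world z) of pan_mid above 0.06 m and x of nut3_mid in the frame of tote_mid between -0.085 and 0.085 m and y of nut3_mid in the frame of tote_mid between -0.12 and 0.12 m and z of each of nut3_mid, nut4_mid in the frame of tote_mid below 0.02 m and x of nut4_mid in the frame of tote_mid between -0.085 and 0.085 m and y of nut4_mid in the frame of tote_mid between -0.12 and 0.12 m), for 0.1 s.
2. the pan stands flat on the bench again (angle between pan_mid's own z axis and vertical below 0.06 rad and height (world z) of pan_mid below 0.024 m and contact force between the fingers and pan below 0.1 N), for 0.2 s.
At the end, for the whole second after the job is handed in: The gripper holds the tote, still (under 30 mm/s) and tilted by more than 16 degrees, touching nothing else but possibly the bench; the centres of all four nuts lie within 100 mm of the tote's inner far corner on the filler's side; the pan stands flat on the bench (within 0.06 rad) (((world y of filler_front above 0 m and distance between each of nut1_mid, nut2_mid, nut3_mid, nut4_mid and far_left below 0.1 m) or (world y of filler_front below 0 m and distance between each of nut1_mid, nut2_mid, nut3_mid, nut4_mid and far_right below 0.1 m)) and angle between tote_mid's own z axis and vertical above 0.28 rad and contact force between the fingers and tote above 1 N and linear speed of tote below 0.03 m/s and contact force between tote and filler below 0.3 N and contact force between tote and grinder below 0.3 N and contact force between tote and pan below 0.3 N and contact force between tote and mug below 0.3 N and contact force between tote and cup below 0.3 N and contact force between tote and jar below 0.3 N and contact force between tote and bowl below 0.3 N and angle between pan_mid's own z axis and vertical below 0.06 rad and height (world z) of pan_mid below 0.024 m); the arm keeps its last pose, push and grip.
It fails at once if a bystander is pushed more than 30 mm from its place (distance of any of mug, cup, jar, bowl, honing_steel from where it was at the start of the episode above 0.03 m).
It also fails if it takes over 64 s, if anything falls off the work surface, if the arm or the gripper's body presses on something with over 40 N, if the wrist force passes 120 N, or if a joint passes its speed limit or range.

### The arm

A 6-joint arm with a two-finger parallel gripper is mounted at the origin on the work surface. World frame = base frame: x ahead of the robot, y to its left, z up, the work surface at z = 0. Lengths are in m, angles in degrees, forces in N, time in s.
With the tool pointing down it reaches from about 0.275 to 0.85 m from the base axis. Payload 5.2 kg.
Tool frame: the origin (TCP) lies midway between the tips of the shut fingers; the grasp point (between the pads) lies 19 mm behind it; z points along the fingers, y is the line along which they close (so a half turn about z gives the same grasp; the last joint's range is limited). The gripper opens to 85 mm and grips with 20 to 120 N. Pads are 22 mm wide; open, the fingers measure 114 mm over their backs; the gripper's body (76 mm by 85 mm) begins 54 mm behind the grasp point. The pads swing forward as they close: fully open they stand 13 mm farther back than shut.
Start: joints at [-84.901, 14.817, 87.949, -0, 77.235, -11.62], TCP at [0.158, -0.527, 0.2] pointing down, gripper open.
Joint ranges: [-179.93, 179.93], [-52.35, 119.4], [10.71, 147.94], [-69.91, 249.91], [12.55, 155.21], [-178.61, 178.61]. Speed limits (degrees/s): [147.25, 147.25, 180, 180, 180, 180].

### API

Orientations are given as [roll, pitch, yaw] about the fixed x, y, z axes, in that order (R = Rz(yaw) Ry(pitch) Rx(roll)).
In Python, from workcell import monitor, cams, ticket gives the robot as it stands.
- The arm moves only by the tool step_arm, never from a script. Its argument "commands" is a list that holds one entry, the list of rows, each a list of 5 numbers: the opening, from 0 (shut) to 1 (fully open), then the shift along the tool's x, y, z in mm, then the turn about the tool's z in rad. In form: [[[gripper, x, y, z, roll], ...]]. A call has 1 to 12 rows; each row is the pose to reach, as a shift and turn from the pose commanded when the call began, along the tool's axes at that moment; what a row does not reach only later rows make up. A row lasts 1/12 s, in which the tool goes at most 41.7 mm and 7.16 degrees, less where a joint would pass 70% of its speed; a pose out of reach is approached as far as the arm can. A call with a gripper value outside its range is refused whole. The fingers move at their own pace and stop on an object; the grip force is fixed at half the most. Time passes only in rows, so rows that repeat a pose let the fingers close. It gives the time, the measured TCP pose, the force, the opening and the grip force at its end, in the units of the state.
- monitor.sense(): the state, without advancing time (a new reading comes with each control period).
- cams.capture(name): name is "scene" or "top"; returns the picture (384x512x3 uint8, red, green, blue); there is no depth.
- cams.camera_params(name): a dict with "mtx" (3x3 intrinsics, pixels), "origin" and "rotation" of the camera in the world. Camera axes: x right, y up, looking along -z (the intrinsics and any distortion apply to the point x, -y, -z); pixel columns grow to the right and rows downward; lengths in m; the calibration is good to about 2 mm. A picture is of the moment at which its call begins. camera_params takes no time and is no camera call.
- ticket.close_job(): hands the job in; it is judged then, once.
The state is a dict: "t": time; "qpos": joint angles; "qd": joint speeds; "tau": joint torques, N m; "tool_pos": TCP position; "tcp_rot": TCP orientation; "force": force on the tool from outside, world axes, zero at the start; "torque": the same for the moment, N m; "finger_gap": opening from 0.0 (shut) to 1.0 (fully open); "gripper_force": force on a finger pad.
Only numpy, scipy, OpenCV 4.12 (cv2) and the standard library are available. Lean on these libraries where they do the work, as an engineer would, in place of code of your own. Each camera call takes 0.05 s, during which the arm holds its last target. There are 200 camera calls.

## Working session

There is one attempt and no reset: what is moved stays moved. The work goes in short steps, Python scripts to look and compute and a tool call to move; the robot and the scene stay as the last step left them, time stands still between calls to the robot, and variables do not carry over. Pictures are saved under pics/ and viewed, at most 10 in all, crops included, and the job is handed in when it is done.

Besides the shell and the picture viewer there is one more tool, called as name([rows], argument=value, ...), one row to a line, values as JSON. step_arm: Moves the arm, as the interface text tells. Its arguments: {"type":"object","properties":{"commands":{"type":"array"}},"required":["commands"]}

```bash
mkdir -p pics
python3 - <<'E'
from workcell import monitor, cams
import cv2
for n in ("scene","top"):
    im=cams.capture(n); cv2.imwrite(f"pics/{n}0.png",cv2.cvtColor(cv2.resize(im,(800,600),interpolation=cv2.INTER_CUBIC),cv2.COLOR_RGB2BGR))
    cv2.imwrite(f"pics/{n}0_raw.png",cv2.cvtColor(im,cv2.COLOR_RGB2BGR))
    print(cams.camera_params(n))
print(monitor.sense())
E
```

```text
{'mtx': array([[483.70666327,   0.        , 249.23050278],
       [  0.        , 483.70666327, 188.74124652],
       [  0.        ,   0.        ,   1.        ]]), 'origin': array([ 1.23891075, -0.20900018,  1.1668275 ]), 'rotation': array([34.33915687, -0.70079708, 79.13117801])}
{'mtx': array([[431.77722713,   0.        , 254.83143084],
       [  0.        , 431.77722713, 188.67531575],
       [  0.        ,   0.        ,   1.        ]]), 'origin': array([ 0.27260185, -0.06197925,  1.37758858]), 'rotation': array([  9.39637426,   1.63285373, -90.75428146])}
{'t': 0.1, 'qpos': array([-8.49015419e+01,  1.48536523e+01,  8.80008124e+01, -1.56701197e-03,
        7.72345680e+01, -1.16190874e+01]), 'qd': array([ 0.02781171, -0.08634026, -0.10517083, -0.00777375,  0.06638641,
        0.10502003]), 'tau': array([ 2.13960651e-03, -4.46968102e+01, -2.91247380e+01, -3.41006680e-04,
        6.27732297e-03,  5.55199364e-06]), 'tool_pos': array([ 0.15818233, -0.52625271,  0.19909929]), 'tcp_rot': array([-1.79912484e+02, -1.64351163e-02,  1.67178803e+01]), 'force': array([ 0.34714245, -0.39834706, -0.45295059]), 'torque': array([-0.00048771, -0.007408  ,  0.00513497]), 'gripper_force': 0.0, 'finger_gap': 1.0016759946209903}
```

View pics/scene0.png

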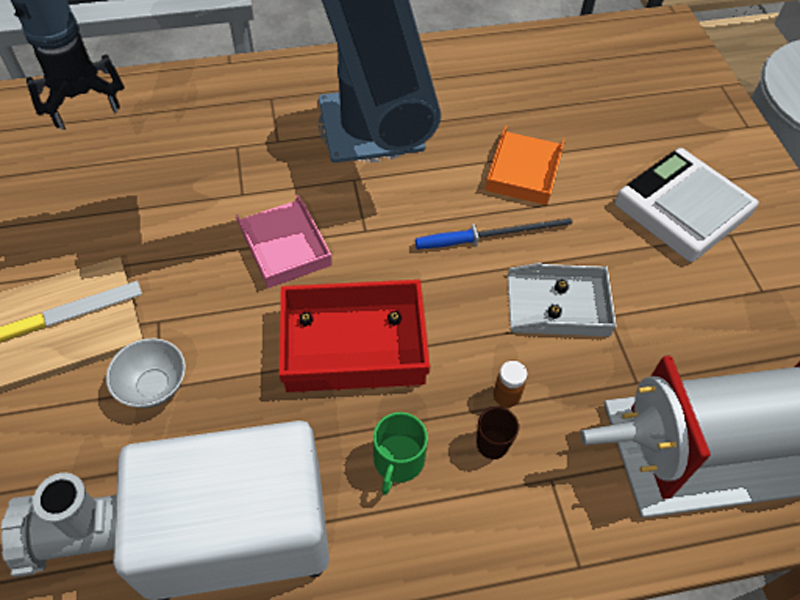

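View pics/top0.png

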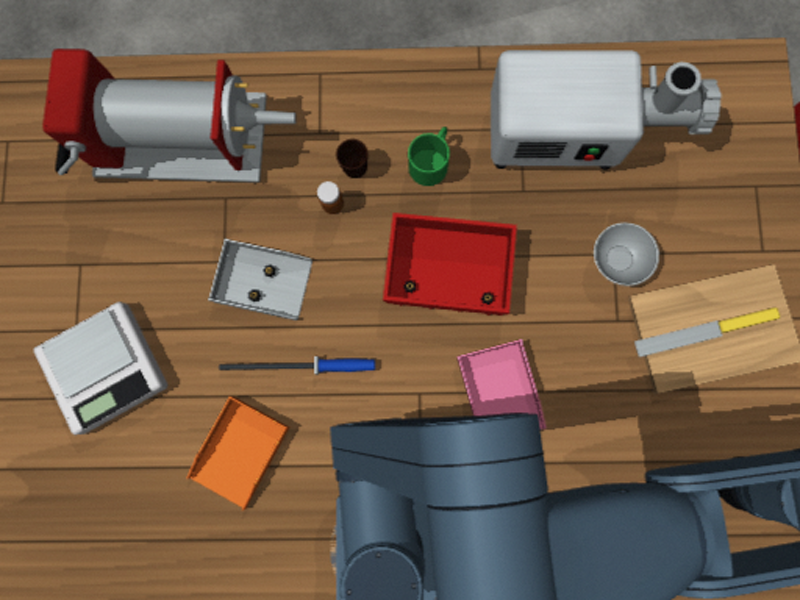

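The scene view shows the red tote (about 350,335), with nuts at (305,318) and (395,317). The steel pan is at (560,300), with nuts at (562,286) and (555,311). The filler is on the robot's left and the grinder on its right. Candidates for the pan are steel (top 262,278), orange (238,452) and pink (500,385). The steel one fits the description because it holds two nuts. I'll confirm it in one crop.

```bash
cat > h.py <<'E'
import numpy as np, cv2
from scipy.spatial.transform import Rotation as R
from workcell import monitor, cams
def ray(n,u,v):
    p=cams.camera_params(n);M=R.from_euler('xyz',p['rotation'],degrees=True).as_matrix();K=p['mtx']
    return np.array(p['origin']),M@np.array([(u-K[0,2])/K[0,0],-(v-K[1,2])/K[1,1],-1])
def px(n,u,v,z):
    o,d=ray(n,u,v); return o+d*(z-o[2])/d[2]
def proj(n,P):
    p=cams.camera_params(n);M=R.from_euler('xyz',p['rotation'],degrees=True).as_matrix();K=p['mtx']
    c=M.T@(np.array(P)-p['origin']); return K[0,0]*c[0]/-c[2]+K[0,2],-K[1,1]*c[1]/-c[2]+K[1,2]
def crop(n,name,u0,v0,u1,v1,s):
    im=cams.capture(n)[v0:v1,u0:u1]
    cv2.imwrite(f"pics/{name}.png",cv2.cvtColor(cv2.resize(im,None,fx=s,fy=s,interpolation=cv2.INTER_CUBIC),cv2.COLOR_RGB2BGR))
E
python3 - <<'E'
from h import *
crop("top","c1",128,124,338,244,3.8)
print(proj("top",monitor.sense()['tool_pos']),proj("scene",monitor.sense()['tool_pos']))
E
```

```text
(np.float64(445.3357019259587), np.float64(302.01797211282883)) (np.float64(61.549199129357135), np.float64(87.38176136969575))
```

View pics/c1.png

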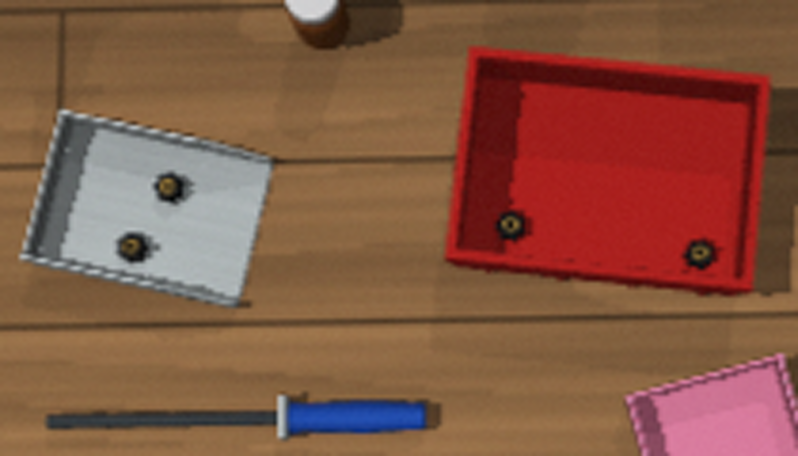

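The crop confirms the steel pan, with its back wall on the left (62,112)-(22,260) and its open mouth on the right (272,158)-(240,305). It holds nuts at (168,187) and (132,246). The tote rim corners are (472,48), (769,76), (752,292) and (447,262).

Run:
```python
from h import *
np.set_printoptions(precision=4,suppress=True)
f=lambda c,z: px("top",128+c[0]/3.8,124+c[1]/3.8,z)
T=[f(c,.07) for c in((472,48),(769,76),(752,292),(447,262))]  # FL FR NR NL
P=[f(c,z) for c,z in(((62,112),.035),((22,260),.035),((240,305),.015),((272,158),.015))] # back far, back near, mouth near, mouth far
N=[f(c,.019) for c in((168,187),(132,246))]
print("T",*T,np.mean(T,0),sep='\n');print("P",*P,np.mean(P,0),sep='\n');print("N",*N,sep='\n')
d=lambda a,b:(np.linalg.norm((b-a)[:2]),np.degrees(np.arctan2(*(b-a)[1::-1])))
print("tote",d(T[0],T[1]),d(T[3],T[2]),d(T[3],T[0]),d(T[2],T[1]))
print("pan",d(P[0],P[3]),d(P[1],P[2]),d(P[1],P[0]),d(P[2],P[3]))
g=lambda u,v,z:px("top",u*.64,v*.64,z)
for n,u,v,z in(("mug",430,140,.085),("cup",352,148,.075),("jar",328,190,.085),("bowl",627,253,.05),("steelL",220,366,.01),("steelguard",316,365,.014),("steelEnd",378,365,.014)): print(n,g(u,v,z))
print(monitor.sense()['t'])
```

```text
T
[ 0.655  -0.0215  0.07  ]
[ 0.6261 -0.2643  0.07  ]
[ 0.4482 -0.2433  0.07  ]
[0.4768 0.0008 0.07  ]
[ 0.5515 -0.1321  0.07  ]
P
[0.6166 0.3278 0.035 ]
[0.4902 0.3578 0.035 ]
[0.4518 0.178  0.015 ]
[0.5777 0.152  0.015 ]
[0.5341 0.2539 0.025 ]
N
[0.5534 0.2399 0.019 ]
[0.5031 0.2695 0.019 ]
tote (np.float64(0.24446181413186605), np.float64(-96.79101754508613)) (np.float64(0.24582233711917184), np.float64(-96.68181509772944)) (np.float64(0.1796248743929134), np.float64(-7.1524173172122785)) (np.float64(0.17915292214235806), np.float64(-6.718394177929662))
pan (np.float64(0.18008847622709603), np.float64(-102.466953346589)) (np.float64(0.1838567966742238), np.float64(-102.03436294948612)) (np.float64(0.1299438502879208), np.float64(-13.346046896868778)) (np.float64(0.12855260449234737), np.float64(-11.678299601256612))
mug [ 0.8023 -0.0963  0.085 ]
cup [0.7932 0.0623 0.075 ]
jar [0.702  0.1096 0.085 ]
bowl [ 0.5693 -0.4851  0.05  ]
steelL [0.3591 0.3387 0.01  ]
steelguard [0.358 0.142 0.014]
steelEnd [0.3561 0.0165 0.014 ]
0.15
```

step_arm([
  [[0.5,276,-355,0,-0.53],[0.5,276,-355,0,-0.53],[0.5,276,-355,0,-0.53],[0.5,276,-355,0,-0.53],[0.5,276,-355,0,-0.53],[0.5,276,-355,0,-0.53],[0.5,276,-355,0,-0.53],[0.5,276,-355,0,-0.53],[0.5,276,-355,0,-0.53],[0.5,276,-355,0,-0.53],[0.5,276,-355,0,-0.53],[0.5,276,-355,0,-0.53]],
])

```text
t: 1.15
tool_pos: [0.3212, -0.1016, 0.1997]
tcp_rot: [-179.9, -0.1, 47.5]
force: [-0.9, -0.5, -0.0]
finger_gap: 0.498
gripper_force: 0.0
```

```bash
cat >> h.py <<'E'
def mv(x,y,z,yaw):
    s=monitor.sense();r=R.from_euler('xyz',s['tcp_rot'],degrees=True);w=s['tcp_rot'][2]
    d=r.inv().apply(np.array([x,y,z])-s['tool_pos'])*1000
    print('t',round(s['t'],2),'pos',s['tool_pos'].round(4),'yaw',round(w,2),'F',s['force'].round(1),'gap',round(s['finger_gap'],3),'gf',round(s['gripper_force'],1))
    print('shift',d.round(1),'roll',round(-np.radians((yaw-w+180)%360-180),3))
E
python3 - <<'E'
from h import *
mv(.482,.312,.2,77.7)
im=cv2.imread('pics/scene0_raw.png')[160:225,315:400]
cv2.imwrite('pics/c2.png',cv2.resize(im,None,fx=8,fy=8,interpolation=cv2.INTER_CUBIC))
E
```

```text
t 1.15 pos [ 0.3212 -0.1016  0.1997] yaw 47.49 F [-0.9 -0.5 -0. ] gap 0.498 gf 0.0
shift [ 413.6 -160.9    0.9] roll -0.527
```

View pics/c2.png

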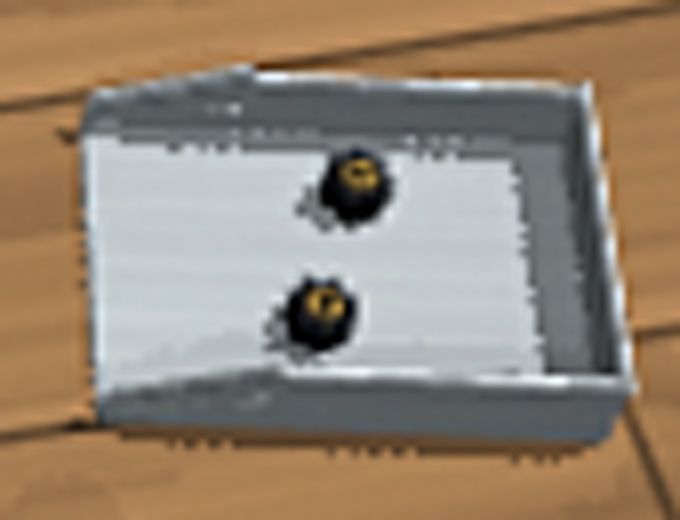

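The crop shows the side walls at full height from the back wall (right) to about two thirds of the length. They slope down at the mouth (left, 95,260). So x = -45 mm is a sound grip.

step_arm([
  [[0.5,414,-161,1,-0.527],[0.5,414,-161,1,-0.527],[0.5,414,-161,1,-0.527],[0.5,414,-161,1,-0.527],[0.5,414,-161,1,-0.527],[0.5,414,-161,1,-0.527],[0.5,414,-161,1,-0.527],[0.5,414,-161,1,-0.527],[0.5,414,-161,1,-0.527],[0.5,414,-161,1,-0.527],[0.5,414,-161,1,-0.527],[0.5,414,-161,1,-0.527]],
])

```text
t: 2.15
tool_pos: [0.4861, 0.3094, 0.1977]
tcp_rot: [-180.0, -0.1, 77.5]
force: [0.0, -1.4, -0.5]
finger_gap: 0.496
gripper_force: 0.0
```

```bash
python3 -c "
from h import *
mv(.482,.312,.009,77.7)"
```

```text
t 2.15 pos [0.4861 0.3094 0.1977] yaw 77.47 F [ 0.  -1.4 -0.5] gap 0.496 gf 0.0
shift [  1.3  -4.6 188.7] roll -0.004
```

step_arm([
  [[0.5,0,0,40,0],[0.5,0,0,80,0],[0.5,0,0,120,0],[0.5,0,0,120,0],[0.5,0,0,120,0]],
])

```text
t: 2.57
tool_pos: [0.4828, 0.3037, 0.0771]
tcp_rot: [-179.7, 0.2, 77.2]
force: [-0.5, 0.4, 1.5]
finger_gap: 0.5
gripper_force: 0.0
```

```bash
python3 -c "
from h import *
mv(.482,.312,.009,77.7)"
```

```text
t 2.57 pos [0.4828 0.3037 0.0771] yaw 77.24 F [-0.5  0.4  1.5] gap 0.5 gf 0.0
shift [ 8.1 -2.3 68.1] roll -0.008
```

step_arm([
  [[0.5,5,-1,30,0],[0.5,5,-1,55,0],[0.5,5,-1,67,0],[0.5,5,-1,67,0],[0.5,5,-1,67,0],[0.5,5,-1,67,0]],
])

```text
t: 3.07
tool_pos: [0.4869, 0.3111, 0.0147]
tcp_rot: [179.8, -0.2, 77.3]
force: [1.0, 0.0, -0.7]
finger_gap: 0.505
gripper_force: 0.0
```

```bash
python3 -c "
from h import *
mv(.482,.312,.009,77.7)"
```

```text
t 3.07 pos [0.4869 0.3111 0.0147] yaw 77.27 F [ 1.   0.  -0.7] gap 0.505 gf 0.0
shift [-0.3 -5.   5.7] roll -0.008
```

```bash
cat >> h.py <<'E'
class C:  # commanded pose by dead reckoning
    def __init__(s): s.p=np.array([.158,-.527,.2]); s.w=np.radians(-84.901+90+11.62)
    def add(s,x,y,z,r):
        c,n=np.cos(s.w),np.sin(s.w); s.p=s.p+np.array([c*x+n*y,n*x-c*y,-z])/1000; s.w-=r
def cmd():
    c=C()
    for l in open('log.txt'): c.add(*map(float,l.split()))
    return c
def to(x,y,z,yaw=None):
    c=cmd(); k,n=np.cos(c.w),np.sin(c.w); yaw=np.degrees(c.w) if yaw is None else yaw
    d=np.array([x,y,z])-c.p; s=monitor.sense()
    print('cmd',c.p.round(4),np.degrees(c.w).round(2),'meas',s['tool_pos'].round(4),s['tcp_rot'].round(2),'F',s['force'].round(1),'gf',round(s['gripper_force'],1),'gap',round(s['finger_gap'],3),'t',round(s['t'],2))
    print('shift',np.round([1e3*(k*d[0]+n*d[1]),1e3*(n*d[0]-k*d[1]),-1e3*d[2]],1),'roll',round(-np.radians((yaw-np.degrees(c.w)+180)%360-180),4))
E
cat > log.txt <<'E'
276 -355 0 -0.53
414 -161 1 -0.527
0 0 120 0
5 -1 67 0
E
python3 -c "
from h import *
to(.482,.312,.009,77.7)"
```

```text
cmd [0.4843 0.3103 0.012 ] 77.28 meas [0.4869 0.3111 0.0147] [ 1.7977e+02 -1.5000e-01  7.7270e+01] F [ 1.   0.  -0.7] gf 0.0 gap 0.505 t 3.07
shift [ 1.1 -2.6  3. ] roll -0.0073
```

step_arm([
  [[0.5,1,-3,3,-0.007],[0.5,1,-3,3,-0.007],[0.0,1,-3,3,-0.007],[0.0,1,-3,3,-0.007],[0.0,1,-3,3,-0.007],[0.0,1,-3,3,-0.007],[0.0,1,-3,3,-0.007],[0.0,1,-3,3,-0.007],[0.0,1,-3,3,-0.007]],
])

```text
t: 3.82
tool_pos: [0.4819, 0.3122, 0.0087]
tcp_rot: [-180.0, 0.0, 77.7]
force: [0.5, 0.3, 0.1]
finger_gap: 0.003
gripper_force: 0.0
```

step_arm([
  [[0.0,0,0,-5,0],[0.0,0,0,-10,0],[0.0,0,0,-15,0],[0.0,0,0,-20,0],[0.0,0,0,-20,0]],
])

```text
t: 4.23
tool_pos: [0.4828, 0.3127, 0.0304]
tcp_rot: [179.9, -0.1, 77.7]
force: [0.2, 0.2, -0.6]
finger_gap: 0.008
gripper_force: 0.0
```

```bash
echo "1 -3 3 -0.007
0 0 -20 0" >> log.txt; python3 -c "
from h import *
to(.482,.312,.1,77.7); crop('scene','c3',300,130,420,220,6)"
```

```text
cmd [0.4816 0.312  0.029 ] 77.68 meas [0.4828 0.3127 0.0304] [ 1.7988e+02 -8.0000e-02  7.7690e+01] F [ 0.2  0.2 -0.6] gf 0.0 gap 0.008 t 4.23
shift [  0.1   0.4 -71. ] roll -0.0003
```

View pics/c3.png

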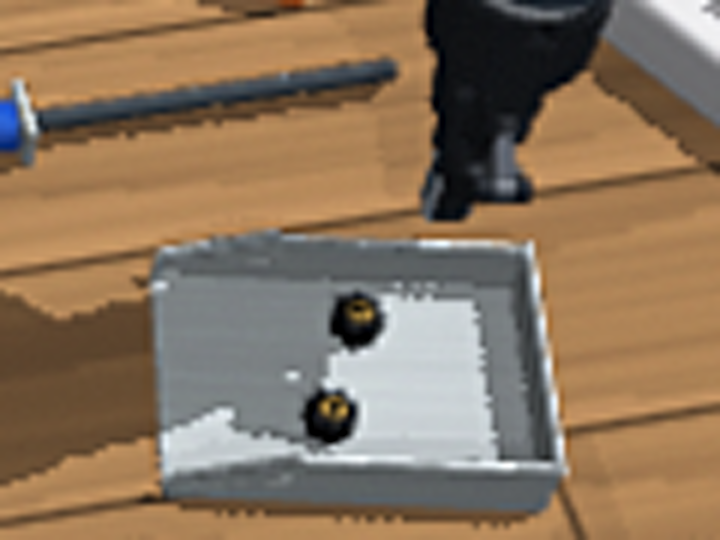

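The fingers closed in front of the near wall, without touching the pan: tips at (480,195) against the wall top at (480,240). I'll compare the two camera calibrations.

```bash
python3 -c "
from h import *
print('tcp in scene',proj('scene',[.4816,.312,.029]),'top',proj('top',[.4816,.312,.029]))
g=lambda u,v,z:px('scene',300+u/6,130+v/6,z).round(4)
print('pan scene: backnear',g(530,243,.035),'backfar',g(562,468,.035),'mouthfar',g(165,487,.003),'mouthnear',g(152,285,.003))
crop('top','c4',128,124,258,224,6)"
```

```text
tcp in scene (np.float64(370.2870906688388), np.float64(171.3839132852262)) top (np.float64(148.56765561392513), np.float64(195.12418812445068))
pan scene: backnear [0.492  0.3624 0.035 ] backfar [0.6178 0.3319 0.035 ] mouthfar [0.5762 0.1584 0.003 ] mouthnear [0.4618 0.1847 0.003 ]
```

View pics/c4.png

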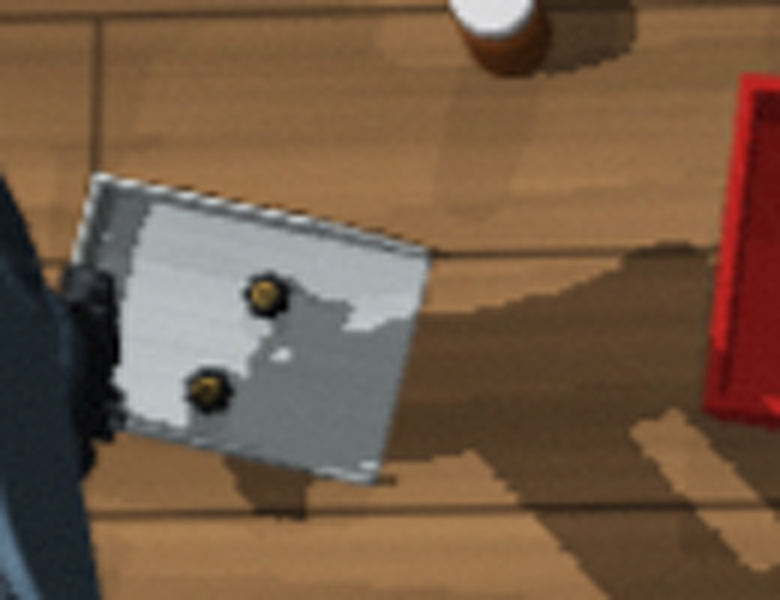

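```bash
python3 -c "
from h import *
for z in (.2,.213,.23): print('start tip',z,px('scene',56.6,75.5,z).round(4), px('scene',60/800*512,128*.64,z).round(4),px('scene',117*.64,108*.64,z).round(4))
for z in (.02,.03,.045): print('tip',z,px('scene',300+447/6,130+216/6,z).round(4),px('scene',300+518/6,130+200/6,z).round(4))
for z in (.05,.1,.14): print('hand proj crop scene',(np.array(proj('scene',[.4816,.312,z]))-[300,130])*6,'top',(np.array(proj('top',[.4816,.312,z]))-[128,124])*6)
print(monitor.sense()['tool_pos'],monitor.sense()['qpos'])
"
```

```text
start tip 0.2 [ 0.1076 -0.5411  0.2   ] [ 0.1254 -0.5906  0.2   ] [ 0.0896 -0.4902  0.2   ]
start tip 0.213 [ 0.1228 -0.5366  0.213 ] [ 0.1403 -0.5855  0.213 ] [ 0.1051 -0.4864  0.213 ]
start tip 0.23 [ 0.1427 -0.5308  0.23  ] [ 0.1599 -0.5788  0.23  ] [ 0.1253 -0.4815  0.23  ]
tip 0.02 [0.4588 0.335  0.02  ] [0.4557 0.3733 0.02  ]
tip 0.03 [0.4656 0.3303 0.03  ] [0.4625 0.3683 0.03  ]
tip 0.045 [0.4758 0.3232 0.045 ] [0.4727 0.3606 0.045 ]
hand proj crop scene [431.24523961 222.47302238] top [112.50214244 420.77590985]
hand proj crop scene [454.89598275 158.32002016] top [ 85.14655291 405.80024693]
hand proj crop scene [474.8765043  104.12255013] top [ 61.7258602  392.97872106]
[0.48217354 0.31236381 0.0293566 ] [2.18151488e+01 2.67167011e+01 9.65561333e+01 2.23780477e-03
 5.66657559e+01 3.41340486e+01]
```

step_arm([
  [[0.5,0,0,0,0],[0.5,0,0,0,0],[0.5,0,0,0,0],[0.5,0,0,10,0],[0.5,0,0,20,0],[0.5,0,0,20,0]],
])

```text
t: 4.83
tool_pos: [0.4799, 0.3114, 0.006]
tcp_rot: [-179.8, 0.1, 77.7]
force: [-0.7, -0.7, 0.5]
finger_gap: 0.507
gripper_force: 0.0
```

```bash
echo "0 0 20 0" >> log.txt; python3 -c "
from h import *
to(.482,.312,.009,77.7); crop('scene','c5',335,105,405,165,11)
print((np.array(proj('scene',[.482,.312,.009]))-[335,105])*11)"
```

```text
cmd [0.4816 0.312  0.009 ] 77.68 meas [0.4799 0.3114 0.006 ] [-1.7978e+02  1.5000e-01  7.7680e+01] F [-0.7 -0.7  0.5] gf 0.0 gap 0.507 t 4.83
shift [0.1 0.4 0. ] roll -0.0003
[372.40565915 775.44213355]
```

View pics/c5.png

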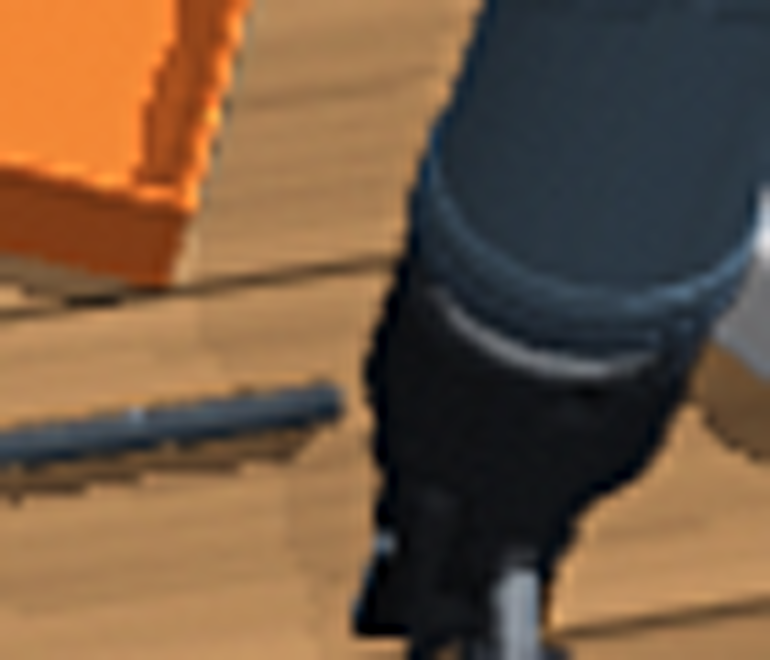

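```bash
python3 -c "
from h import *
ey=np.array([.977,-.213,0])
for dz in (0,.015,.03):
  for o in (-.036,-.021,.021,.036):
    print(dz,o,(np.array(proj('scene',np.array([.482,.312,.015+dz])+o*ey))-[335,105])*11)
im=cams.capture('scene')
import sys
# ascii of brightness around wall top near region
g=cv2.cvtColor(im,cv2.COLOR_RGB2GRAY)[155:190,355:392]
for i,r in enumerate(g): print(155+i,' '.join('%3d'%v for v in r))
"
```

```text
0 -0.036 [362.03495383 655.53116383]
0 -0.021 [368.31793445 699.66906127]
0 0.021 [386.30933004 826.05849677]
0 0.036 [392.88145427 872.22762621]
0.015 -0.036 [373.96253063 621.92333232]
0.015 -0.021 [380.37060247 666.24475712]
0.015 0.021 [398.72378538 793.18453499]
0.015 0.036 [405.42939409 839.56387339]
0.03 -0.036 [386.09743463 587.73132369]
0.03 -0.021 [392.63402357 632.23599525]
0.03 0.021 [411.35901277 759.72596022]
0.03 0.036 [418.20184377 806.31569518]
155 135 135 136 136 138 140 137 129 130 131 129 133 134 112  27  24  19  14  18  20  19  15  16  18  19  25  45  46  43  16  35  96 149 148 146 146 147
156 139 140 139 140 139 138 137 127 129 127 130 131 127  82  12  10  12  17  19  21  17  15  14  19  17  28  57  56  51  11  50 127 157 151 149 148 147
157 137 137 137 139 138 138 142 139 132 126 123 128 124  60   7  12  14  16  20  21  15  13  13  16  14  64 140 119  38   8  78 154 151 148 146 146 148
158 144 145 146 148 146 146 147 145 135 135 134 138 116  25   7  11  14  18  22  17  14  12  14  14  19  81 151 144 109  17 100 161 152 152 153 153 153
159 147 148 147 147 147 14
[... 3985 characters left out ...]
 210 210 210 208 208 209 209 209 210 215 203 114 123 124 125 128 124  92  70  58 120 215 132
186 128 108   0   0   0   0   0  59 128 153 212 215 211 209 209 208 208 208 207 206 207 207 207 211 197 110 122 124 122 125 123  97  69  63 110 191 140
187 135 131  68  23  50  43  55  94 125 150 222 214 211 211 209 209 209 211 209 209 208 209 210 213 198 109 121 125 126 127 123  92  70  67  99 176 171
188 132 132 126 120 123 116 110 145 210 204 213 210 210 209 208 208 209 209 209 209 210 209 209 212 214 190 119 124 124 125 121  89  71  69  80 142 183
189 128 128 128 125 121 147 208 208 217 212 210 210 210 210 210 210 209 211 210 210 209 209 210 212 200 136 119 124 125 126 125 102  69  71  68 132 206
```

The pixel columns show the front finger inside the wall. Its tip (raw 373,176) is only just below the wall top, so the tips sit about 12 mm higher than assumed. I'll go lower, watching the force.

step_arm([
  [[0.5,0,0,4,0],[0.5,0,0,8,0],[0.5,0,0,12,0],[0.5,0,0,12,0],[0.5,0,0,12,0]],
])

```text
t: 5.35
tool_pos: [0.4816, 0.3121, -0.0035]
tcp_rot: [-180.0, 0.0, 77.7]
force: [0.2, -0.4, 0.3]
finger_gap: 0.5
gripper_force: 0.0
```

```bash
echo "0 0 12 0" >> log.txt; python3 -c "
from h import *
to(.482,.312,.009,77.7)
g=cv2.cvtColor(cams.capture('scene'),cv2.COLOR_RGB2GRAY)[164:190,362:390]
for i,r in enumerate(g): print(164+i,' '.join('%3d'%v for v in r))"
```

```text
cmd [ 0.4816  0.312  -0.003 ] 77.68 meas [ 0.4816  0.3121 -0.0035] [-1.7997e+02  2.0000e-02  7.7680e+01] F [ 0.2 -0.4  0.3] gf 0.0 gap 0.5 t 5.35
shift [  0.1   0.4 -12. ] roll -0.0003
164 158 157 149 152 127   0   4   6   8  14  20  18  18  18  17  17  19  59 124 143 122  80 133 136 135 137 138 137
165 128 116  99  94  79  31  37  30  31  21  16  15  10  17  21  15  20  44 112 154 142 133 137 146 143 139 136 134
166  80  83  83  91 100 111 123 127 123  81   9  19  49  64  24  22  36  38  71  98  90  77  56  75 108 138 132 131
167 121 123 123 127 128 130 134 138 135  93   4  35 107 138  11  29  47  55  97 128 131 114  29  41  80 139 130 129
168 134 132 131 131 129 131 131 133 122  41   6  19  49  65  10  23  37  47  83 104 108  97  24  29  69 139 130 129
169 121 125 127 138 131 122 112  98 114  13  12  17  19  10  13  16  20  28  51  59  57  47  14  17  68 137 128 128
170 129 136 159 183 211 192 195 187 153   2  15  16  17  13  13  14  16  23  38  39  34  16   2  44 104 136 193 124
171 100 101 111 111 112 110 113 106  69  10  13  14  15  13  15  17  22  31  34  35  25   8  35 114 154
[... 1400 characters left out ...]
 145
184   0  41 128 155 147 166 217 212 210 208 209 209 208 209 209 211 211 185 116 124 125 125 128 117  66  71  60 135
185  16  73 126 124 116 146 219 211 210 210 209 209 209 209 209 210 215 203 115 123 125 126 129 123  91  70  58 121
186  60 134 134 125 116 146 218 210 208 208 207 208 207 207 206 207 211 198 111 122 125 124 124 123  99  70  63 110
187 100 136 127 120 145 209 215 211 210 210 211 210 210 209 209 211 213 198 109 121 124 125 126 123  92  70  68  98
188 116 118 112 140 208 216 211 208 208 209 209 208 209 209 209 210 212 215 189 119 123 125 126 122  90  71  68  79
189 213 205 202 205 216 212 210 209 210 210 211 209 210 210 209 211 212 201 136 118 123 126 126 125 102  70  69  68
```

step_arm([
  [[0.5,0,0,4,0],[0.5,0,0,8,0],[0.5,0,0,8,0],[0.0,0,0,8,0],[0.0,0,0,8,0],[0.0,0,0,8,0],[0.0,0,0,8,0],[0.0,0,0,8,0],[0.0,0,0,8,0]],
])

```text
t: 6.15
tool_pos: [0.4821, 0.3123, -0.0109]
tcp_rot: [180.0, -0.0, 77.7]
force: [-0.2, -0.2, 2.5]
finger_gap: 0.015
gripper_force: 58.9
```

```bash
echo "0 0 8 0" >> log.txt; python3 -c "
from h import *
to(.482,.312,.009,77.7)
g=cv2.cvtColor(cams.capture('scene'),cv2.COLOR_RGB2GRAY)[164:190,362:390]
for i,r in enumerate(g): print(164+i,' '.join('%3d'%v for v in r))"
```

```text
cmd [ 0.4816  0.312  -0.011 ] 77.68 meas [ 0.4821  0.3123 -0.0109] [ 1.7997e+02 -2.0000e-02  7.7680e+01] F [-0.2 -0.2  2.5] gf 58.9 gap 0.015 t 6.15
shift [  0.1   0.4 -20. ] roll -0.0003
164 159 157 147 147 144 139 130  84   6  17  17  18  22  16  14  12  56 111 102 106 124 133 132 133 132 136 137 137
165 128 116  98  89  82  75  76  40  10  16  16  22  21  18  18  21  55 109 100 107 135 142 138 136 137 136 135 136
166  80  85  82  89 101 105  70   5  12  15  17  22  23  31  31  30  54 108  99 103 119 130 138 135 134 132 131 131
167 123 123 123 128 129 110  50  13  11  13  15  19  37  65  63  41  51 107 101 101 112 130 137 131 130 128 128 128
168 135 134 133 133 133 103  40  66  35  12  15  15  22  34  41  33  49 102  95  87  54  74 117 133 128 126 127 129
169 135 133 132 131 127 101  52  81  56  12  15  15  13  24  46  45  82 161 156 137  42  39  78 131 120 124 136 126
170 108 107 107 113 121 108  64  89  29  14  15  14  15  25  39  40  66 129 124 111  37  30  95 213 247 246 214 126
171  96  96  95  96  98  88  84  73  14  14  12  14  12  15  22  21  38  67  68  61  22  13  54 131 
[... 1403 characters left out ...]
 135
184   0  65 187 223 215 212 210 210 210 209 208 209 208 210 209 209 211 185 117 124 126 125 129 118  65  70  62 117
185  28 132 218 214 209 209 209 208 209 208 207 207 207 207 209 209 213 200 114 123 125 125 126 121  93  68  65  97
186 104 225 223 213 210 210 211 210 210 210 210 210 209 208 210 210 213 200 111 121 123 124 125 132 132  67  68  78
187 155 228 215 211 211 211 211 211 210 210 209 209 209 208 208 209 212 197 110 120 125 126 125 122 102  68  68  66
188 154 220 211 210 209 209 209 208 208 209 208 208 210 208 207 208 210 215 189 118 123 123 125 123 100  67  71  62
189 210 215 210 210 208 208 208 209 209 209 209 209 210 209 208 209 211 199 135 118 126 126 128 129 117  67  71  61
```

step_arm([
  [[0.0,0,0,-4,0],[0.0,0,0,-8,0],[0.0,0,0,-12,0],[0.0,0,0,-16,0],[0.0,0,0,-20,0],[0.0,0,0,-24,0],[0.0,0,0,-24,0],[0.0,0,0,-24,0]],
])

```text
t: 6.87
tool_pos: [0.4821, 0.3123, 0.0132]
tcp_rot: [180.0, -0.0, 77.7]
force: [-0.2, 0.3, -3.6]
finger_gap: 0.011
gripper_force: 58.6
```

```bash
echo "0 0 -24 0" >> log.txt; python3 -c "
from h import *
to(.482,.312,.009,77.7); print(monitor.sense()['torque'])
crop('scene','c6',310,130,400,220,6)"
```

```text
cmd [0.4816 0.312  0.013 ] 77.68 meas [0.4821 0.3123 0.0132] [ 1.7997e+02 -2.0000e-02  7.7680e+01] F [-0.2  0.3 -3.6] gf 58.6 gap 0.011 t 6.87
shift [0.1 0.4 4. ] roll -0.0003
[0.11627191 0.11739311 0.02185079]
```

View pics/c6.png

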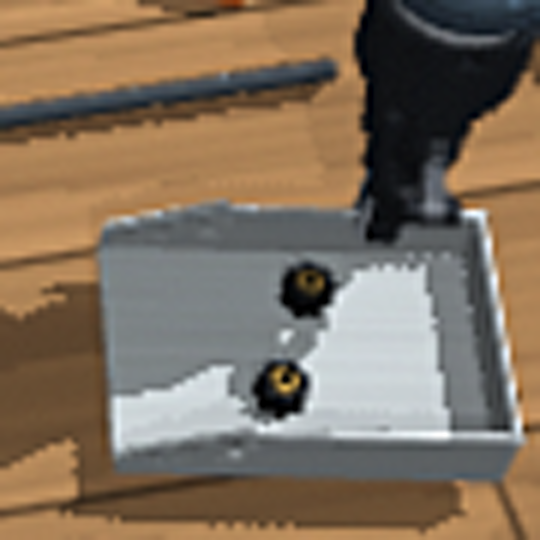

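Lifted and nearly level: it carries the full weight with a slight droop at the mouth, both nuts have stayed put at (305,288) and (280,385), and the grip holds near the back. Next I carry it smoothly over the tote.

step_arm([
  [[0,0,0,-4,0],[0,0,0,-10,0],[0,0,0,-18,0],[0,0,0,-28,0],[0,0,0,-40,0],[0,0,0,-52,0],[0,0,0,-62,0],[0,0,0,-68,0],[0,0,0,-71,0],[0,0,0,-71,0]],
])

```text
t: 7.75
tool_pos: [0.4823, 0.3124, 0.0848]
tcp_rot: [179.9, -0.1, 77.7]
force: [-0.0, 0.2, -1.8]
finger_gap: 0.015
gripper_force: 58.6
```

step_arm([
  [[0,-4,1,0,0],[0,-11,3,0,0],[0,-23,7,0,0],[0,-38,11,0,0],[0,-57,17,0,0],[0,-80,24,0,0],[0,-103,31,0,0],[0,-126,38,0,0],[0,-149,45,0,0],[0,-172,52,0,0],[0,-195,59,0,0],[0,-218,66,0,0]],
])

```text
t: 8.75
tool_pos: [0.499, 0.0829, 0.0833]
tcp_rot: [-179.9, 0.0, 77.7]
force: [-0.5, -0.6, -3.2]
finger_gap: 0.018
gripper_force: 58.7
```

step_arm([
  [[0,-23,7,0,-0.01],[0,-46,14,0,-0.02],[0,-65,20,0,-0.03],[0,-82,25,0,-0.04],[0,-96,29,0,-0.05],[0,-107,32,0,-0.06],[0,-115,34,0,-0.07],[0,-119,35,0,-0.08],[0,-121,36,0,-0.09],[0,-121,36,0,-0.094],[0,-121,36,0,-0.094],[0,-121,36,0,-0.094]],
])

```text
t: 9.75
tool_pos: [0.509, -0.0403, 0.0837]
tcp_rot: [-180.0, -0.0, 83.1]
force: [-1.0, -0.1, -2.9]
finger_gap: 0.011
gripper_force: 58.7
```

```bash
echo "0 0 -71 0
-218 66 0 0
-121 36 0 -0.094" >> log.txt; python3 -c "
from h import *
to(.5086,-.0413,.084,83.1); print(monitor.sense()['torque'])
crop('scene','c7',150,120,350,270,4)"
```

```text
cmd [ 0.5089 -0.041   0.084 ] 83.07 meas [ 0.509  -0.0403  0.0837] [-1.7998e+02 -1.0000e-02  8.3090e+01] F [-1.  -0.1 -2.9] gf 58.7 gap 0.011 t 9.75
shift [-0.3 -0.3 -0. ] roll -0.0006
[ 0.07480867  0.18210271 -0.06271338]
```

View pics/c7.png

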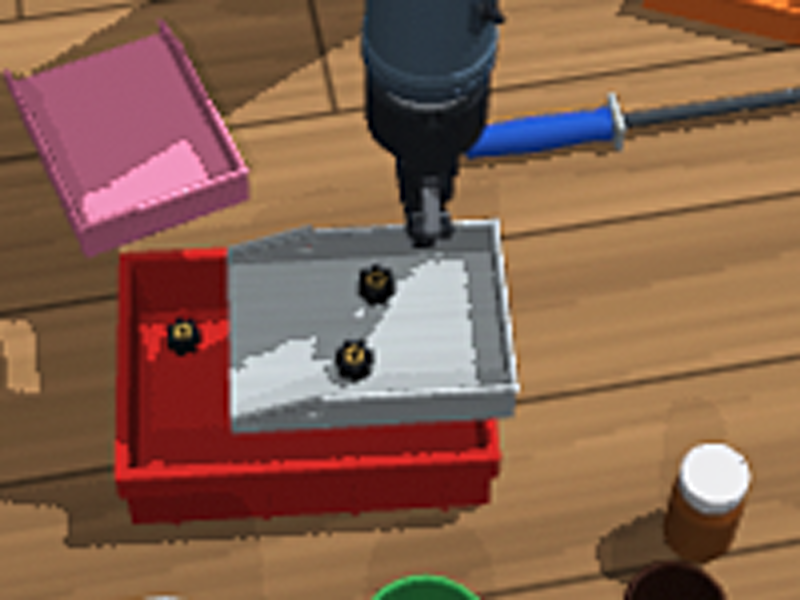

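The pan sits level over the tote with its mouth at (230,330) inside and its back over the left rim, and both nuts aboard. Next I lower it so that the rim pushes the back up.

step_arm([
  [[0,0,0,6,0],[0,0,0,12,0],[0,0,0,18,0],[0,0,0,22,0],[0,0,0,24,0],[0,0,0,26,0],[0,0,0,28,0],[0,0,0,30,0],[0,0,0,32,0],[0,0,0,34,0],[0,0,0,36,0],[0,0,0,36,0]],
])

```text
t: 10.8
tool_pos: [0.5117, -0.0423, 0.0494]
tcp_rot: [179.7, 0.1, 83.0]
force: [0.9, -3.4, 6.3]
finger_gap: 0.009
gripper_force: 62.0
```

```bash
echo "0 0 36 0" >> log.txt; python3 -c "
from h import *
to(.5086,-.0413,.084,83.1); print(monitor.sense()['torque'])
im=cams.capture('scene'); cv2.imwrite('pics/d1.png',cv2.cvtColor(im,cv2.COLOR_RGB2BGR))
# brass bushes: find yellowish pixels
h=cv2.cvtColor(im,cv2.COLOR_RGB2HSV); m=cv2.inRange(h,(18,90,90),(32,255,255))[150:270,150:360]
n,l,st,c=cv2.connectedComponentsWithStats(m)
for i in range(1,n): print(st[i,4],c[i]+[150,150])"
```

```text
cmd [ 0.5089 -0.041   0.048 ] 83.07 meas [ 0.5117 -0.0423  0.0494] [1.7969e+02 1.1000e-01 8.3050e+01] F [ 0.9 -3.4  6.3] gf 62.0 gap 0.009 t 10.8
shift [ -0.3  -0.3 -36. ] roll -0.0006
[-0.22581065 -0.10092453 -0.0912535 ]
3 [207.66666667 153.        ]
1 [209. 156.]
1 [210. 158.]
1 [211. 160.]
1 [234. 179.]
6 [239.5 179. ]
3 [247. 178.]
3 [263. 178.]
1 [196. 181.]
3 [199. 181.]
18 [212.5 180. ]
1 [178. 190.]
1 [178. 192.]
2 [242.5 198.5]
9 [195.55555556 202.44444444]
1 [240. 200.]
14 [235.92857143 218.57142857]
1 [177. 224.]
2 [177.  227.5]
5 [177. 233.]
1 [275. 230.]
2 [276.  232.5]
1 [177. 239.]
3 [254. 263.]
2 [257.5 263. ]
1 [262. 264.]
1 [264. 265.]
2 [243.5 267.5]
2 [266.5 266.5]
```

step_arm([
  [[0,0,0,2,0],[0,0,0,4,0],[0,0,0,6,0],[0,0,0,6,0],[0,0,0,6,0]],
])

```text
t: 11.27
tool_pos: [0.5118, -0.0423, 0.0435]
tcp_rot: [179.7, 0.1, 83.0]
force: [0.3, -2.7, 5.4]
finger_gap: 0.014
gripper_force: 63.9
```

```bash
echo "0 0 6 0" >> log.txt
cat >> h.py <<'E'
def bush(v=True,box=(150,130,360,270)):
    im=cams.capture('scene'); h=cv2.cvtColor(im,cv2.COLOR_RGB2HSV); a,b,c2,d=box
    m=cv2.inRange(h,(16,80,70),(34,255,255))[b:d,a:c2]
    dark=cv2.dilate((cv2.inRange(h,(0,0,0),(180,255,60)))[b:d,a:c2],np.ones((3,3)))
    n,l,st,c=cv2.connectedComponentsWithStats(m&dark)
    for i in range(1,n):
        if st[i,4]>1: print(st[i,4],(c[i]+[a,b]).round(1),end=' | ')
    print()
    return im
E
python3 -c "
from h import *
to(.5086,-.0413,.084,83.1); print(monitor.sense()['torque']); im=bush()
cv2.imwrite('pics/c8.png',cv2.cvtColor(cv2.resize(im[120:270,150:350],None,fx=4,fy=4,interpolation=cv2.INTER_CUBIC),cv2.COLOR_RGB2BGR))"
```

```text
cmd [ 0.5089 -0.041   0.042 ] 83.07 meas [ 0.5118 -0.0423  0.0435] [1.7967e+02 1.1000e-01 8.3050e+01] F [ 0.3 -2.7  5.4] gf 63.9 gap 0.014 t 11.27
shift [ -0.3  -0.3 -42. ] roll -0.0006
[-0.33710834 -0.16027957 -0.11067849]
2 [343.5 131. ] | 2 [206.5 150. ] | 2 [309.5 152. ] | 3 [244.7 168.3] | 2 [248.  177.5] | 13 [196.4 201.8] | 10 [189.3 211.1] | 9 [190.3 228.7] |
```

Both pan nuts have slid off the mouth into the tote, now at raw (189,211) and (190,229). I'll lift the tilted pan clear.

step_arm([
  [[0,0,0,-5,0],[0,0,0,-12,0],[0,0,0,-20,0],[0,0,0,-30,0],[0,0,0,-40,0],[0,0,0,-50,0],[0,0,0,-60,0],[0,0,0,-70,0],[0,0,0,-80,0],[0,0,0,-90,0],[0,0,0,-95,0],[0,0,0,-95,0]],
])

```text
t: 12.32
tool_pos: [0.5101, -0.041, 0.1384]
tcp_rot: [179.8, 0.0, 83.1]
force: [-0.9, -0.1, -1.6]
finger_gap: 0.014
gripper_force: 62.7
```

```bash
echo "0 0 -95 0" >> log.txt; python3 -c "
from h import *
to(.482,.33,.137,77.7); print(monitor.sense()['torque']); im=bush()
cv2.imwrite('pics/c8.png',cv2.cvtColor(cv2.resize(im[100:250,150:350],None,fx=4,fy=4,interpolation=cv2.INTER_CUBIC),cv2.COLOR_RGB2BGR))"
```

```text
cmd [ 0.5089 -0.041   0.137 ] 83.07 meas [ 0.5101 -0.041   0.1384] [1.7984e+02 3.0000e-02 8.3070e+01] F [-0.9 -0.1 -1.6] gf 62.7 gap 0.014 t 12.32
shift [365.  -71.5  -0. ] roll 0.0937
[0.04276892 0.16078799 0.02607856]
2 [309.5 152. ] | 17 [196.  201.8] | 9 [189.3 210.9] | 8 [189.2 228.9] |
```

View pics/c8.png

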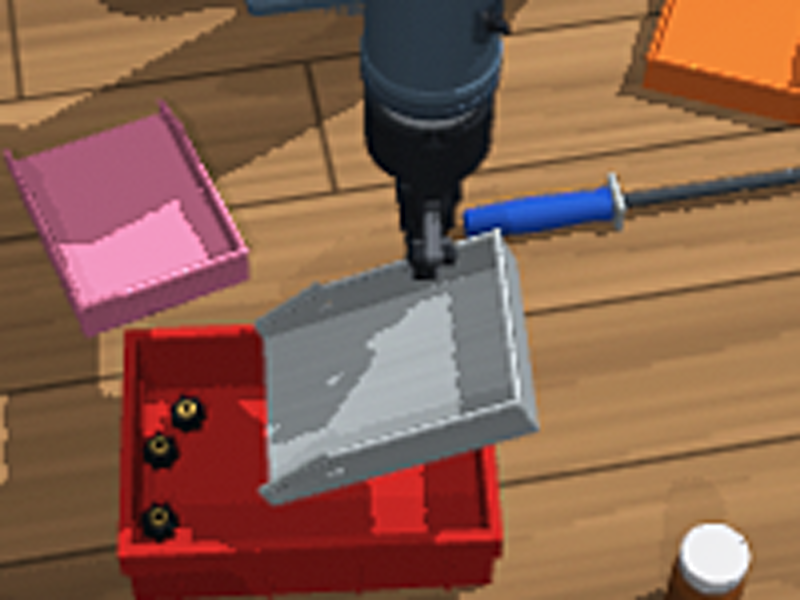

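The pan is tilted and empty at (400,370). The tote holds nuts at crop (188,410), (160,450), (158,520), with the fourth hidden beneath the pan. Now I carry the pan back and set it down.

step_arm([
  [[0,8,-2,0,0],[0,24,-5,0,0],[0,48,-9,0,0],[0,78,-15,0,0],[0,108,-21,0,0],[0,138,-27,0,0],[0,168,-33,0,0],[0,198,-39,0,0],[0,228,-45,0,0],[0,258,-51,0,0],[0,288,-57,0,0],[0,318,-63,0,0]],
])

```text
t: 13.37
tool_pos: [0.4836, 0.2844, 0.1359]
tcp_rot: [-179.9, 0.0, 83.1]
force: [0.8, 0.0, -1.9]
finger_gap: 0.013
gripper_force: 62.7
```

step_arm([
  [[0,24,-5,10,0.03],[0,38,-7,30,0.06],[0,47,-9,55,0.09],[0,47,-9,75,0.094],[0,47,-9,90,0.094],[0,47,-9,97,0.094],[0,47,-9,104,0.094],[0,47,-9,111,0.094],[0,47,-9,118,0.094],[0,47,-9,125,0.094],[0,47,-9,132,0.094],[0,47,-9,138,0.094]],
])

```text
t: 14.37
tool_pos: [0.4822, 0.3303, -0.0014]
tcp_rot: [180.0, -0.0, 77.7]
force: [-0.3, -0.0, 1.2]
finger_gap: 0.016
gripper_force: 62.9
```

```bash
echo "318 -63 0 0
47 -9 138 0.094" >> log.txt; python3 -c "
from h import *
to(.482,.33,-.012,77.7); print(monitor.sense()['torque']); im=bush()"
```

```text
cmd [ 0.4815  0.33   -0.001 ] 77.68 meas [ 0.4822  0.3303 -0.0014] [ 1.7995e+02 -3.0000e-02  7.7670e+01] F [-0.3 -0.   1.2] gf 62.9 gap 0.016 t 14.37
shift [ 0.1  0.5 11. ] roll -0.0003
[-0.14121129  0.02753433  0.03858731]
2 [229.  133.5] | 2 [233.5 149. ] | 2 [225.5 150. ] | 2 [211.5 152. ] | 16 [196.1 201.8] | 14 [253.  201.5] | 17 [189.2 210.9] | 2 [299.5 217.5] | 16 [189.2 228.8] | 3 [329.  259.7] |
```

step_arm([
  [[0,0,0,3,0],[0,0,0,6,0],[0,0,0,9,0],[0,0,0,11,0],[0,0,0,12,0],[0,0,0,12,0]],
])

```text
t: 14.92
tool_pos: [0.4819, 0.3303, -0.0126]
tcp_rot: [180.0, -0.0, 77.7]
force: [-1.0, -0.3, 3.6]
finger_gap: 0.01
gripper_force: 63.4
```

step_arm([
  [[0.4,0,0,0,0],[0.4,0,0,0,0],[0.4,0,0,0,0],[0.4,0,0,0,0],[0.4,0,0,0,0],[0.4,0,0,0,0]],
])

```text
t: 15.42
tool_pos: [0.4817, 0.3302, -0.0133]
tcp_rot: [-180.0, 0.0, 77.7]
force: [-0.2, -0.7, -0.4]
finger_gap: 0.399
gripper_force: 0.0
```

step_arm([
  [[0.4,0,0,-10,0],[0.4,0,0,-30,0],[0.4,0,0,-60,0],[0.4,0,0,-95,0],[0.4,0,0,-130,0],[0.4,0,0,-160,0],[0.4,0,0,-160,0]],
])

```text
t: 16.0
tool_pos: [0.4857, 0.3321, 0.155]
tcp_rot: [179.4, -0.4, 77.7]
force: [0.6, 0.5, 0.9]
finger_gap: 0.4
gripper_force: 0.0
```

```bash
echo "0 0 12 0
0 0 -160 0" >> log.txt; python3 -c "
from h import *
to(.482,.33,-.012,77.7)
im=cams.capture('scene'); cv2.imwrite('pics/d2.png',cv2.cvtColor(im,cv2.COLOR_RGB2BGR))
a=cv2.imread('pics/scene0_raw.png'); b=cv2.imread('pics/d2.png')
# pan bright region bounding
for n,i in(('0',a),('now',b)):
    h=cv2.cvtColor(i,cv2.COLOR_BGR2HSV); m=cv2.inRange(h,(0,0,60),(180,45,255))[160:225,315:420]
    nn,l,st,c=cv2.connectedComponentsWithStats(m); k=1+st[1:,4].argmax(); ys,xs=np.where(l==k); pts=np.stack([xs,ys],1).astype(np.int32)
    print(n,st[k],cv2.approxPolyDP(cv2.convexHull(pts),2,True)[:,0].tolist())
"
```

```text
cmd [0.4815 0.33   0.147 ] 77.68 meas [0.4857 0.3321 0.155 ] [179.39  -0.44  77.7 ] F [0.6 0.5 0.9] gf 0.0 gap 0.4 t 16.0
shift [1.00e-01 5.00e-01 1.59e+02] roll -0.0003
0 [  10    8   70   47 2779] [[79, 48], [75, 54], [13, 52], [11, 12], [29, 8], [73, 10]]
now [  16    7   70   47 2890] [[85, 47], [81, 53], [20, 51], [16, 12], [35, 7], [79, 9]]
```

```bash
cat >> h.py <<'E'
def redhull(i,box):
    a,b,c,d=box; h=cv2.cvtColor(i,cv2.COLOR_RGB2HSV)[b:d,a:c]
    m=cv2.inRange(h,(0,170,60),(6,255,255))|cv2.inRange(h,(174,170,60),(180,255,255))
    n,l,st,c_=cv2.connectedComponentsWithStats(m); k=1+st[1:,4].argmax(); ys,xs=np.where(l==k)
    p=cv2.approxPolyDP(cv2.convexHull(np.stack([xs,ys],1).astype(np.int32)),2.5,True)[:,0]
    return (p+[a,b]).tolist()
E
python3 -c "
from h import *
a=cv2.cvtColor(cv2.imread('pics/top0_raw.png'),cv2.COLOR_BGR2RGB); b=cams.capture('top')
B=(235,120,345,210)
print(redhull(a,B),redhull(b,B))
s0=cv2.cvtColor(cv2.imread('pics/scene0_raw.png'),cv2.COLOR_BGR2RGB)
print(redhull(s0,(160,160,290,260)));im=bush(box=(160,160,290,260)); print(redhull(im,(160,160,290,260)))
to(.4726,-.2434,.147,-6.9)
"
```

```text
[[330, 144], [325, 200], [245, 192], [251, 136]] [[329, 145], [323, 201], [244, 192], [251, 136]]
[[271, 245], [183, 250], [178, 237], [180, 183], [268, 179], [274, 227]]
2 [271.5 181. ] | 16 [196.1 201.8] | 11 [253.  201.7] | 17 [189.2 210.9] | 5 [275.6 220.8] | 16 [189.2 228.8] | 
[[272, 245], [184, 249], [179, 239], [181, 182], [270, 179], [275, 230]]
cmd [0.4815 0.33   0.147 ] 77.68 meas [0.4816 0.3302 0.1473] [ 1.7997e+02 -2.0000e-02  7.7680e+01] F [-0.2 -1.2 -0.6] gf 0.0 gap 0.399 t 16.15
shift [-562.1  113.6   -0. ] roll 1.4762
```

step_arm([
  [[0.5,-480,97,0,1.26],[0.5,-480,97,0,1.26],[0.5,-480,97,0,1.26],[0.5,-480,97,0,1.26],[0.5,-480,97,0,1.26],[0.5,-480,97,0,1.26],[0.5,-480,97,0,1.26],[0.5,-480,97,0,1.26],[0.5,-480,97,0,1.26],[0.5,-480,97,0,1.26],[0.5,-480,97,0,1.26],[0.5,-480,97,0,1.26]],
])

```text
t: 17.15
tool_pos: [0.4726, -0.162, 0.1451]
tcp_rot: [-179.9, 0.2, 5.3]
force: [1.5, -0.3, 0.5]
finger_gap: 0.497
gripper_force: 0.0
```

```bash
echo "-480 97 0 1.26" >> log.txt; python3 -c "
from h import *
to(.4726,-.2434,.040,-7.3)
"
```

```text
cmd [ 0.4739 -0.1596  0.147 ] 5.49 meas [ 0.4726 -0.162   0.1451] [-1.7992e+02  1.6000e-01  5.3500e+00] F [ 1.5 -0.3  0.5] gf 0.0 gap 0.497 t 17.15
shift [ -9.3  83.3 107. ] roll 0.2232
```

step_arm([
  [[0.5,-4,40,0,0.11],[0.5,-9,80,10,0.223],[0.5,-9,83,30,0.223],[0.5,-9,83,60,0.223],[0.5,-9,83,90,0.223],[0.5,-9,83,110,0.223],[0.5,-9,83,115,0.223],[0.5,-9,83,115,0.223],[0.5,-9,83,115,0.223]],
])

```text
t: 17.9
tool_pos: [0.473, -0.2427, 0.0317]
tcp_rot: [-180.0, 0.1, -7.3]
force: [0.6, 0.0, 0.1]
finger_gap: 0.499
gripper_force: 0.0
```

step_arm([
  [[0,0,0,0,0],[0,0,0,0,0],[0,0,0,0,0],[0,0,0,0,0],[0,0,0,0,0],[0,0,0,0,0],[0,0,0,0,0]],
])

```text
t: 18.48
tool_pos: [0.4739, -0.2432, 0.0333]
tcp_rot: [179.9, -0.1, -7.3]
force: [-0.1, 1.5, 7.0]
finger_gap: 0.062
gripper_force: 59.0
```

```bash
echo "-9 83 115 0.223" >> log.txt; python3 -c "
from h import *
to(.4726,-.2434,.032,-7.3)
im=bush(box=(160,160,290,260)); print(redhull(im,(160,160,290,260)))
"
```

```text
cmd [ 0.4729 -0.2431  0.032 ] -7.29 meas [ 0.4739 -0.2432  0.0333] [ 1.7993e+02 -1.2000e-01 -7.2700e+00] F [-0.1  1.5  7. ] gf 59.0 gap 0.062 t 18.48
shift [-0.2  0.3 -0. ] roll 0.0002
2 [194.5 180. ] | 15 [250.9 200.7] | 16 [194.1 201.8] | 15 [187.3 211.1] | 17 [187.2 228.9] | 
[[270, 244], [182, 249], [178, 240], [178, 183], [267, 178], [273, 225]]
```

step_arm([
  [[0,2,0,-5,0],[0,4,0,-9,0],[0,6,0,-13,0],[0,8,0,-17,0],[0,10,0,-21,0],[0,12,0,-25,0],[0,12,0,-25,0]],
])

```text
t: 19.12
tool_pos: [0.486, -0.2449, 0.0577]
tcp_rot: [179.9, -0.1, -7.3]
force: [0.1, -1.2, -4.0]
finger_gap: 0.064
gripper_force: 59.1
```

```bash
echo "12 0 -25 0" >> log.txt; python3 -c "
from h import *
to(.4726,-.2434,.032,-7.3); print(monitor.sense()['torque'])
im=bush(box=(160,150,290,260)); print(redhull(im,(160,150,290,265)))
cv2.imwrite('pics/t1.png',cv2.cvtColor(im,cv2.COLOR_RGB2BGR))
T=lambda x,y,z:np.array([.5515,-.130,.035])+R.from_euler('z',-7.3,degrees=True).apply([x,y,z])
for nm,dz in(('flat0',0),('lift25',.025)):
    print(nm,[np.round(proj('scene',T(x,y,.035)+[0,0,dz]),1).tolist() for x,y in((.089,.124),(.089,-.124),(-.089,-.124),(-.089,.124))])
"
```

```text
cmd [ 0.4848 -0.2446  0.057 ] -7.29 meas [ 0.486  -0.2449  0.0577] [ 1.7994e+02 -9.0000e-02 -7.2800e+00] F [ 0.1 -1.2 -4. ] gf 59.1 gap 0.064 t 19.12
shift [-12.2   0.3  25. ] roll 0.0002
[-0.14628422  0.04724693  0.02534979]
2 [206.5 150. ] | 2 [211.5 152. ] | 4 [193.  179.5] | 15 [191.3 201.5] | 17 [249.2 203.5] | 16 [185.  210.3] | 19 [185.  229.1] | 
[[268, 248], [179, 250], [176, 238], [178, 186], [191, 181], [267, 181], [273, 231]]
flat0 [[273.9, 233.8], [177.5, 238.5], [178.9, 181.8], [268.1, 177.9]]
lift25 [[274.5, 229.0], [176.4, 233.8], [177.9, 176.5], [268.5, 172.6]]
```

```bash
cat > fit.py <<'E'
from h import *
from scipy.optimize import minimize
PT=np.array([[a*.089,b*.124,z] for a in(-1,1) for b in(-1,1) for z in(.01,.035)]+[[a*.085,b*.12,-.035] for a in(-1,1) for b in(-1,1)])
S=4
def hullmask(p,box):
    m=np.zeros(((box[3]-box[1])*S,(box[2]-box[0])*S),np.uint8); q=((np.asarray(p)-box[:2]+.5)*S).astype(np.int32)
    cv2.fillConvexPoly(m,cv2.convexHull(q),1); return m>0
BX={'scene':(140,130,320,290),'top':(220,100,360,230)}
def redmask(i,box):
    a,b,c,d=box; h=cv2.cvtColor(i,cv2.COLOR_RGB2HSV)[b:d,a:c]
    m=cv2.inRange(h,(0,170,50),(6,255,255))|cv2.inRange(h,(174,170,50),(180,255,255))
    n,l,st,_=cv2.connectedComponentsWithStats(m); k=1+st[1:,4].argmax(); ys,xs=np.where(l==k)
    return np.stack([xs,ys],1)+[a,b]
def fit(x0=(.5515,-.130,.035,0,0,-7.3)):
    ob={n:hullmask(redmask(cams.capture(n),b),b) for n,b in BX.items()}
    P={n:cams.camera_params(n) for n in BX}
    M={n:R.from_euler('xyz',P[n]['rotation'],degrees=True).as_matrix() for n in BX}
    def cost(v):
        W=v[:3]+R.from_euler('ZYX',v[[5,4,3]],degrees=True).apply(PT); e=0
        for n,b in BX.items():
            K=P[n]['mtx']; c=(W-P[n]['origin'])@M[n]; q=np.stack([K[0,0]*c[:,0]/-c[:,2]+K[0,2],K[1,1]*c[:,1]/c[:,2]+K[1,2]],1)
            m=hullmask(q,b); e+=1-(m&ob[n]).sum()/(m|ob[n]).sum()
        return e
    best=None
    for st in((0,0,0,0,0,0),(0,0,.02,-8,8,0),(.02,.01,.02,0,12,0),(0,.02,.03,-15,0,0)):
        s=np.array(x0,float)+st; sim=np.vstack([s]+[s+d for d in np.diag([.01,.01,.01,5,5,3])])
        r=minimize(cost,s,method='Nelder-Mead',options=dict(initial_simplex=sim,maxiter=700,xatol=1e-4,fatol=1e-5))
        if best is None or r.fun<best.fun: best=r
    v=best.x; Q=R.from_euler('ZYX',v[[5,4,3]],degrees=True)
    print('tote',v.round(4),'cost',round(best.fun,4),'tilt',np.degrees(np.arccos(Q.as_matrix()[2,2])).round(1))
    print('bottom corner z mm FL FR NR NL',[round(1e3*(v[2]+Q.apply([x,y,-.035])[2])) for x,y in((.085,.12),(.085,-.12),(-.085,-.12),(-.085,.12))])
    return v,Q
E
python3 -c "
from fit import *
fit()"
```

```text
tote [ 0.5637 -0.1359  0.0459 -4.3789  1.3336 -6.9077] cost 0.2969 tilt 4.6
bottom corner z mm FL FR NR NL [0, 18, 22, 4]
```

```bash
python3 -c "
from fit import *
for n,b in BX.items():
    p=redmask(cams.capture(n),b); h=cv2.approxPolyDP(cv2.convexHull(p.astype(np.int32)),2,True)[:,0].tolist(); print(n,len(p),h)
v=np.array([.5637,-.1359,.0459]);Q=R.from_euler('ZYX',[-6.9,1.33,-4.38],degrees=True)
for n in BX: print(n,[np.round(proj(n,v+Q.apply(p))).astype(int).tolist() for p in PT])
"
```

```text
scene 6141 [[268, 248], [179, 249], [176, 238], [177, 181], [267, 181], [273, 231]]
top 3384 [[328, 139], [284, 194], [251, 191], [246, 188], [254, 133]]
scene [[177, 187], [177, 182], [267, 186], [268, 181], [177, 245], [176, 240], [273, 243], [274, 238], [179, 197], [263, 196], [179, 251], [269, 249]]
top [[327, 197], [327, 195], [247, 190], [246, 188], [331, 141], [332, 138], [253, 135], [252, 133], [325, 198], [250, 191], [329, 146], [255, 141]]
```

```bash
python3 - <<'E'
s=open('fit.py').read()
s=s.replace("""    ob={n:hullmask(redmask(cams.capture(n),b),b) for n,b in BX.items()}
""","""    red,wood={},{}
    for n,b in BX.items():
        i=cams.capture(n); h=cv2.cvtColor(i,cv2.COLOR_RGB2HSV)[b[1]:b[3],b[0]:b[2]]
        w=cv2.inRange(h,(7,40,15),(28,255,255)); w=cv2.morphologyEx(w,cv2.MORPH_OPEN,np.ones((3,3)))
        r=np.zeros(w.shape,np.uint8); p=redmask(i,b)-b[:2]; r[p[:,1],p[:,0]]=1
        up=lambda m:np.kron(m,np.ones((S,S),np.uint8))>0
        red[n],wood[n]=up(r),up(w)
""").replace("e+=1-(m&ob[n]).sum()/(m|ob[n]).sum()","e+=((m&wood[n]).sum()+(red[n]&~m).sum())/red[n].sum()")
open('fit.py','w').write(s)
E
python3 -c "
from fit import *
fit()"
```

```text
tote [ 0.5632 -0.136   0.0476 -4.6966  6.0762 -7.0059] cost 0.0571 tilt 7.7
bottom corner z mm FL FR NR NL [-6, 14, 32, 12]
```

The fit shows the tote leaning on its far-left corner, pitched 6° and rolled 5°, with the near-right corner raised. That is the wanted diagonal, so I continue.

step_arm([
  [[0,1,-2,-5,0],[0,2,-4,-10,0],[0,3,-6,-15,0],[0,4,-8,-20,0],[0,5,-10,-25,0],[0,6,-12,-30,0],[0,7,-14,-35,0],[0,8,-16,-40,0],[0,8,-17,-45,0],[0,8,-17,-45,0]],
])

```text
t: 20.3
tool_pos: [0.4959, -0.2287, 0.1031]
tcp_rot: [179.9, -0.1, -7.3]
force: [-0.4, -0.3, -2.5]
finger_gap: 0.059
gripper_force: 58.7
```

```bash
echo "8 -17 -45 0" >> log.txt; python3 -c "
from fit import *
to(.4726,-.2434,.032,-7.3); print(monitor.sense()['torque'])
bush(box=(150,130,300,270)); fit((.57,-.13,.05,-8,10,-7))"
```

```text
cmd [ 0.4949 -0.2288  0.102 ] -7.29 meas [ 0.4959 -0.2287  0.1031] [ 1.7995e+02 -1.1000e-01 -7.2600e+00] F [-0.4 -0.3 -2.5] gf 58.7 gap 0.059 t 20.3
shift [-20.2  17.3  70. ] roll 0.0002
[-0.15436666  0.16866317  0.09698005]
2 [206.5 150. ] | 2 [156.5 156. ] | 8 [238.4 205.9] | 12 [258.8 205.6] | 11 [232.7 213.5] | 7 [233.4 231.4] | 
tote [  0.5702  -0.1314   0.068  -13.5737   6.4379  -7.1437] cost 0.0894 tilt 15.0
bottom corner z mm FL FR NR NL [-3, 53, 72, 16]
```

step_arm([
  [[0,1,-2,-5,0],[0,2,-4,-10,0],[0,3,-6,-15,0],[0,4,-8,-20,0],[0,5,-10,-25,0],[0,6,-12,-30,0],[0,6,-14,-35,0],[0,6,-14,-35,0]],
])

```text
t: 21.12
tool_pos: [0.5037, -0.2157, 0.1384]
tcp_rot: [179.9, -0.1, -7.3]
force: [0.9, 0.7, -0.3]
finger_gap: 0.004
gripper_force: 0.0
```

```bash
echo "6 -14 -35 0" >> log.txt
cat >> fit.py <<'E'
def nuts(v,Q,box=(150,130,310,280)):
    im=cams.capture('scene'); h=cv2.cvtColor(im,cv2.COLOR_RGB2HSV); a,b,c2,d=box
    m=cv2.inRange(h,(16,80,70),(34,255,255))[b:d,a:c2]; dark=cv2.dilate(cv2.inRange(h,(0,0,0),(180,255,60))[b:d,a:c2],np.ones((3,3)))
    n,l,st,c=cv2.connectedComponentsWithStats(m&dark)
    for i in range(1,n):
        if st[i,4]>4:
            o,dr=ray('scene',*(c[i]+[a,b])); o2=Q.inv().apply(o-v[:3]); d2=Q.inv().apply(dr)
            p=o2+d2*((-.015-o2[2])/d2[2])  # bush top, 20 mm above underside
            q=p.copy(); q[2]=-.023; print('nut',st[i,4],(c[i]+[a,b]).round(1),'tote',(1e3*p[:2]).round(),'dist FL',round(1e3*np.linalg.norm(q-[.081,.116,-.023])))
E
python3 -c "
from fit import *
to(.4726,-.2434,.032,-7.3); print(monitor.sense()['torque'])
v,Q=fit((.57,-.13,.07,-15,7,-7)); nuts(v,Q)"
```

```text
cmd [ 0.5026 -0.2157  0.137 ] -7.29 meas [ 0.5037 -0.2157  0.1384] [ 1.7992e+02 -1.3000e-01 -7.2700e+00] F [ 0.9  0.7 -0.3] gf 0.0 gap 0.004 t 21.12
shift [-26.2  31.3 105. ] roll 0.0002
[ 0.03632551 -0.02111976 -0.05915892]
tote [  0.5754  -0.1273   0.0829 -24.1333  -2.1874  -5.9961] cost 0.0795 tilt 24.2
bottom corner z mm FL FR NR NL [5, 103, 97, -1]
nut 5 [260.2 208.8] tote [-41. 109.] dist FL 123
nut 6 [261.2 216.5] tote [-16. 109.] dist FL 97
nut 9 [262.4 224.6] tote [ 10. 110.] dist FL 71
```

The shallow grip slipped off and the tote dropped back. I'll open up, let it settle, and measure again.

step_arm([
  [[0.5,0,0,-15,0],[0.5,0,0,-30,0],[0.5,0,0,-40,0],[0.5,0,0,-40,0],[0.5,0,0,-40,0],[0.5,0,0,-40,0]],
])

```text
t: 21.77
tool_pos: [0.5025, -0.2152, 0.1761]
tcp_rot: [-180.0, 0.0, -7.3]
force: [-0.6, 0.1, -0.3]
finger_gap: 0.502
gripper_force: 0.0
```

```bash
echo "0 0 -40 0" >> log.txt; python3 -c "
from fit import *
v,Q=fit((.57,-.12,.035,0,0,-6)); nuts(v,Q)
im=cams.capture('scene'); a=cv2.cvtColor(cv2.imread('pics/scene0_raw.png'),cv2.COLOR_BGR2RGB)
d=cv2.absdiff(im,a).max(2)
for n,b in(('mug',(238,262,275,318)),('jarcup',(303,228,335,296)),('bowl',(66,215,122,262)),('steel',(264,138,370,162))): print(n,(d[b[1]:b[3],b[0]:b[2]]>50).mean().round(3))
to(.4726,-.2434,.032,-7.3)"
```

```text
tote [ 0.5793 -0.1352  0.0371  1.5834 -0.1912 -5.0696] cost 0.0824 tilt 1.6
bottom corner z mm FL FR NR NL [6, -1, -1, 5]
nut 11 [260.1 208.3] tote [-43. 101.] dist FL 125
nut 13 [261.2 216.5] tote [-16. 100.] dist FL 98
nut 11 [262.1 224.8] tote [ 10. 100.] dist FL 73
mug 0.0
jarcup 0.0
bowl 0.466
steel 0.0
cmd [ 0.5026 -0.2157  0.177 ] -7.29 meas [ 0.5024 -0.2152  0.176 ] [-1.7996e+02  7.0000e-02 -7.2900e+00] F [-0.1 -0.6 -0.5] gf 0.0 gap 0.501 t 21.97
shift [-26.2  31.3 145. ] roll 0.0002
```

step_arm([
  [[0.5,-18,-56,0,-0.12],[0.5,-18,-56,0,-0.25],[0.5,-18,-56,0,-0.37],[0.5,-18,-56,0,-0.5],[0.5,-18,-56,0,-0.62],[0.5,-18,-56,0,-0.75],[0.5,-18,-56,0,-0.87],[0.5,-18,-56,0,-1.0],[0.5,-18,-56,0,-1.12],[0.5,-18,-56,0,-1.24],[0.5,-18,-56,0,-1.36],[0.5,-18,-56,0,-1.48]],
])

```text
t: 22.97
tool_pos: [0.4919, -0.1575, 0.1764]
tcp_rot: [-180.0, -0.0, 77.8]
force: [-0.3, -0.2, 0.3]
finger_gap: 0.503
gripper_force: 0.0
```

```bash
echo "-18 -56 0 -1.48" >> log.txt; python3 -c "
from fit import *
v,Q=fit((.575,-.13,.035,0,0,-6)); nuts(v,Q)
p=v[:3]+Q.apply([-.085,-.03,0]); print('grip',p.round(4)); to(p[0],p[1],.045,90+v[5])
im=cams.capture('scene'); a=cv2.cvtColor(cv2.imread('pics/scene0_raw.png'),cv2.COLOR_BGR2RGB)
d=cv2.absdiff(im,a).max(2); b=(66,215,122,262); print('bowl',(d[b[1]:b[3],b[0]:b[2]]>50).mean().round(3))
print(redhull(cams.capture('top'),(235,110,345,210)))"
```

```text
tote [ 0.5791 -0.1353  0.038   1.619  -0.9034 -4.7041] cost 0.1317 tilt 1.9
bottom corner z mm FL FR NR NL [8, 1, -2, 5]
nut 11 [260.1 208.3] tote [-42. 101.] dist FL 124
nut 13 [261.2 216.5] tote [-15. 101.] dist FL 97
nut 11 [262.1 224.8] tote [ 12. 100.] dist FL 71
grip [ 0.4919 -0.1582  0.0358]
cmd [ 0.4918 -0.1578  0.177 ] 77.51 meas [ 0.4919 -0.1575  0.1764] [-1.7996e+02 -1.0000e-02  7.7330e+01] F [ 0.3 -0.3  0.3] gf 0.0 gap 0.498 t 23.12
shift [ -0.4   0.2 132. ] roll -0.1359
bowl 0.407
[[283, 132], [249, 186], [252, 130]]
```

step_arm([
  [[0.5,0,0,30,-0.07],[0.5,0,0,60,-0.136],[0.5,0,0,95,-0.136],[0.5,0,0,125,-0.136],[0.5,0,0,143,-0.136],[0.5,0,0,150,-0.136],[0.5,0,0,150,-0.136],[0.5,0,0,150,-0.136]],
])

```text
t: 23.88
tool_pos: [0.4926, -0.1579, 0.0274]
tcp_rot: [180.0, 0.0, 85.2]
force: [0.7, -0.6, 0.7]
finger_gap: 0.502
gripper_force: 0.0
```

step_arm([
  [[0,0,0,0,0],[0,0,0,0,0],[0,0,0,0,0],[0,0,0,0,0],[0,0,0,0,0],[0,0,0,0,0],[0,0,0,0,0]],
])

```text
t: 24.47
tool_pos: [0.4931, -0.1581, 0.0283]
tcp_rot: [179.9, 0.1, 85.3]
force: [-1.1, 0.2, 5.9]
finger_gap: 0.071
gripper_force: 59.6
```

```bash
echo "0 0 150 -0.136" >> log.txt; python3 -c "
from fit import *
to(.49,-.158,.027,85)
im=cams.capture('scene'); a=cv2.cvtColor(cv2.imread('pics/scene0_raw.png'),cv2.COLOR_BGR2RGB)
for i in(a,im):
    m=cv2.inRange(cv2.cvtColor(i,cv2.COLOR_RGB2HSV),(0,0,40),(180,50,255))[205:270,55:135]; n,l,st,c=cv2.connectedComponentsWithStats(m); k=1+st[1:,4].argmax(); print('bowl',st[k],c[k].round(1))
v,Q=fit((.575,-.13,.035,0,0,-6))"
```

```text
cmd [ 0.4918 -0.1578  0.027 ] 85.3 meas [ 0.4931 -0.1581  0.0283] [1.7985e+02 7.0000e-02 8.5290e+01] F [-1.1  0.2  5.9] gf 59.6 gap 0.071 t 24.47
shift [-0.3 -1.8 -0. ] roll 0.0053
bowl [  13   11   51   45 1761] [37.8 33.3]
bowl [  13   11   51   45 1765] [37.8 33.2]
tote [ 0.5808 -0.1352  0.0357  1.7457 -1.7383 -5.1013] cost 0.1043 tilt 2.5
bottom corner z mm FL FR NR NL [7, 0, -6, 2]
```

step_arm([
  [[0,0,2,-5,0],[0,0,4,-10,0],[0,0,6,-15,0],[0,0,8,-20,0],[0,0,10,-25,0],[0,0,12,-29,0],[0,0,12,-29,0]],
])

```text
t: 25.2
tool_pos: [0.505, -0.1589, 0.0567]
tcp_rot: [179.9, 0.0, 85.3]
force: [0.5, -0.6, -3.9]
finger_gap: 0.071
gripper_force: 60.6
```

```bash
echo "0 12 -29 0" >> log.txt; python3 -c "
from fit import *
to(.49,-.158,.027,85); print(monitor.sense()['torque'])
v,Q=fit((.58,-.13,.05,0,5,-5));nuts(v,Q)"
```

```text
cmd [ 0.5038 -0.1588  0.056 ] 85.3 meas [ 0.505  -0.1589  0.0567] [1.7991e+02 4.0000e-02 8.5310e+01] F [ 0.5 -0.6 -3.9] gf 60.6 gap 0.071 t 25.2
shift [ -0.3 -13.8  29. ] roll 0.0053
[-0.1898721   0.31991882 -0.07449855]
tote [ 0.5887 -0.1371  0.0538 -0.454  10.0757 -5.0673] cost 0.0947 tilt 10.1
bottom corner z mm FL FR NR NL [4, 5, 35, 33]
nut 12 [260.3 207.8] tote [-39. 101.] dist FL 121
nut 9 [261.3 216.9] tote [-13. 101.] dist FL 95
nut 8 [262.5 225.6] tote [ 13. 101.] dist FL 70
```

step_arm([
  [[0,0,2,-4,0],[0,0,4,-8,0],[0,0,6,-11,0],[0,0,9,-14,0],[0,0,11,-18,0],[0,0,11,-18,0]],
])

```text
t: 25.85
tool_pos: [0.5162, -0.1599, 0.0749]
tcp_rot: [179.9, 0.0, 85.3]
force: [-0.7, -0.3, -4.4]
finger_gap: 0.067
gripper_force: 60.8
```

```bash
echo "0 11 -18 0" >> log.txt; python3 -c "
from fit import *
to(.49,-.158,.027,85); print(monitor.sense()['torque'])
v,Q=fit((.59,-.13,.06,0,15,-5));nuts(v,Q)"
```

```text
cmd [ 0.5148 -0.1597  0.074 ] 85.3 meas [ 0.5162 -0.1599  0.0749] [1.7988e+02 5.0000e-02 8.5310e+01] F [-0.7 -0.3 -4.4] gf 60.8 gap 0.067 t 25.85
shift [ -0.3 -24.8  47. ] roll 0.0053
[-0.16195961  0.30465529 -0.03965692]
tote [ 0.6007 -0.1382  0.0729 -1.1419 15.2644 -4.9117] cost 0.1206 tilt 15.3
bottom corner z mm FL FR NR NL [14, 19, 64, 59]
nut 9 [261.4 209.4] tote [-32. 102.] dist FL 114
nut 12 [262.2 218.3] tote [ -7. 101.] dist FL 90
nut 10 [263.1 227.4] tote [ 18. 101.] dist FL 65
```

step_arm([
  [[0,0,2,-3,0],[0,0,4,-6,0],[0,0,6,-9,0],[0,0,8,-12,0],[0,0,8,-15,0],[0,0,8,-15,0],[0,0,8,-15,0]],
])

```text
t: 26.58
tool_pos: [0.5231, -0.1602, 0.0891]
tcp_rot: [180.0, 0.0, 85.3]
force: [0.1, 0.4, -4.5]
finger_gap: 0.069
gripper_force: 61.9
```

```bash
echo "0 8 -15 0" >> log.txt; python3 -c "
from fit import *
to(.49,-.158,.027,85); print(monitor.sense()['torque'])
v,Q=fit((.60,-.13,.07,0,18,-5));nuts(v,Q)
for n,b in BX.items(): print(n,cv2.approxPolyDP(cv2.convexHull(redmask(cams.capture(n),b).astype(np.int32)),1.5,True)[:,0].tolist(), [np.round(proj(n,v[:3]+Q.apply(p))).astype(int).tolist() for p in PT])"
```

```text
cmd [ 0.5227 -0.1604  0.089 ] 85.3 meas [ 0.5231 -0.1602  0.0891] [1.7998e+02 1.0000e-02 8.5300e+01] F [ 0.1  0.4 -4.5] gf 61.9 gap 0.069 t 26.58
shift [ -0.3 -32.8  62. ] roll 0.0053
[-0.18625192  0.42792791 -0.00322119]
tote [ 0.6084 -0.1381  0.085   1.0939 17.1018 -4.5641] cost 0.1242 tilt 17.1
bottom corner z mm FL FR NR NL [29, 24, 74, 79]
nut 9 [262.1 208.9] tote [-31. 101.] dist FL 113
nut 10 [263.3 218.5] tote [ -5. 101.] dist FL 87
nut 11 [264.4 227.5] tote [ 19. 101.] dist FL 64
scene [[276, 249], [272, 254], [262, 256], [192, 261], [180, 260], [176, 246], [175, 189], [269, 183], [277, 238]] [[174, 193], [173, 190], [269, 185], [270, 182], [178, 261], [177, 259], [277, 251], [278, 250], [178, 199], [267, 191], [182, 262], [274, 253]]
top [[288, 119], [253, 177], [251, 177], [248, 172], [252, 118]] [[331, 176], [333, 172], [248, 170], [248, 166], [331, 126], [332, 121], [252, 121], [252, 116], [327, 182], [249, 176], [327, 135], [253, 130]]
```

The tote hangs at about 17° tilt, lifted clear, with the nuts lined up on the left wall but not running yet. A quick tug toward the robot should free them.

step_arm([
  [[0,0,-26,-4,0],[0,0,-46,-4,0],[0,0,-60,-4,0],[0,0,-69,-4,0],[0,0,-74,-4,0],[0,0,-76,-4,0],[0,0,-76,-4,0],[0,0,-76,-4,0]],
])

```text
t: 27.5
tool_pos: [0.4481, -0.1543, 0.0931]
tcp_rot: [179.9, 0.0, 85.3]
force: [0.2, 0.4, -4.6]
finger_gap: 0.072
gripper_force: 65.6
```

```bash
echo "0 -76 -4 0" >> log.txt; python3 -c "
from fit import *
to(.49,-.158,.027,85); print(monitor.sense()['torque'])
v,Q=fit((.53,-.13,.09,0,18,-5));nuts(v,Q)"
```

```text
cmd [ 0.447  -0.1541  0.093 ] 85.3 meas [ 0.4481 -0.1543  0.0931] [1.7993e+02 2.0000e-02 8.5290e+01] F [ 0.2  0.4 -4.6] gf 65.6 gap 0.072 t 27.5
shift [-0.3 43.2 66. ] roll 0.0053
[-0.18530386  0.32948583  0.00809453]
tote [ 0.5273 -0.141   0.0767 -9.2445 24.3229 -7.2886] cost 0.1249 tilt 25.9
bottom corner z mm FL FR NR NL [-7, 28, 98, 63]
nut 6 [255.  197.3] tote [ -4. 102.] dist FL 86
nut 8 [255.8 205.5] tote [ 19. 103.] dist FL 64
nut 8 [256.5 214.9] tote [ 45. 103.] dist FL 38
```

The nuts have run up to the far-left corner: three are seen 86, 64 and 38 mm from it. I'll check the fourth in the corner, and whether the hold is steady.

step_arm([
  [[0,0,0,0,0],[0,0,0,0,0],[0,0,0,0,0],[0,0,0,0,0],[0,0,0,0,0],[0,0,0,0,0],[0,0,0,0,0],[0,0,0,0,0],[0,0,0,0,0],[0,0,0,0,0],[0,0,0,0,0],[0,0,0,0,0]],
])

```text
t: 28.65
tool_pos: [0.4472, -0.1539, 0.0928]
tcp_rot: [-180.0, -0.0, 85.3]
force: [-0.6, 0.1, -4.2]
finger_gap: 0.068
gripper_force: 65.3
```

```bash
python3 -c "
from fit import *
to(.49,-.158,.027,85)
v,Q=fit((.5273,-.141,.077,-9,22,-7));nuts(v,Q)
print('expect4',[np.round(proj('scene',v[:3]+Q.apply([x,.103,-.015])),1) for x in(.045,.068)])
im=cams.capture('scene'); c=im[205:238,240:272]
r=im.astype(int); dark=(r.max(2)<70); br=(r[...,0]>75)&(r[...,1]>50)&(r[...,2]<90)&(r[...,0]-r[...,1]<60)
for y in range(188,236): print(y,''.join('Y' if br[y,x] else '#' if dark[y,x] else 'r' if r[y,x,0]>1.8*r[y,x,1] else '.' for x in range(235,285)))"
```

```text
cmd [ 0.447  -0.1541  0.093 ] 85.3 meas [ 0.4472 -0.1539  0.0928] [-180.    -0.    85.3] F [-0.6  0.1 -4.2] gf 65.3 gap 0.068 t 28.65
shift [-0.3 43.2 66. ] roll 0.0053
tote [ 0.5267 -0.1403  0.0773 -8.324  22.6359 -6.5801] cost 0.0877 tilt 24.0
bottom corner z mm FL FR NR NL [-3, 29, 94, 62]
nut 11 [255.1 196.5] tote [ -5. 101.] dist FL 88
nut 11 [256.4 214.1] tote [ 44. 102.] dist FL 40
expect4 [array([256.9, 214.4]), array([257.5, 222.8])]
188 rrrrrrrrrrrrrrrrrrrrrrrrrrrrrrrrYYYYYYYYYYYYYYYYYY
189 rrrrrrrrrrrrrrrrrrrrrrrrrrrrrrrrYYYYYYYYYYYYYYYYYY
190 rrrrrrrrrrrrrrrrrrrrrrrrrrrrrrrrYYYYYYYYYYYYYYYYYY
191 rrrrrrrrrrrrrrrrrrrrrrrrrrrrrrrrrYYYYYYYYYYYYYYYYY
192 rrrrrrrrrrrrrrrrrrrrrrrrrrrrrrrrrYYYYYYYYYYYYYYYYY
193 rrrrrrrrrrrrrrrrrr####rrrrrrrrrrrYYYYYYYYYYYYYYYYY
194 rrrrrrrrrrrrrrrrr######rrrrrrrrrrYYYYYYYYYYYYYYYYY
195 rrrrrrrrrrrrrrrr###YYY###rrrrrrrrYYYYYYYYYYYYYYYYY
196 rrrrrrrrrrrrrrrr###.#.Y##rrrrrrrrYYYYYYYYYYYYYYYYY
197 rrrrrrrrrrrrrrr###.Y#.Y##rrrrrrrrYYYYYYYYYYYYYYYYY
198 rrrrrrrrrrrrrrr####Y#.###rrrrrrrrYYYYYYYYYYYYYYYYY
199 rrrrrrrrrrrrrrrr########rrrrrrrrrYYYYYYYYYYY
[... 1286 characters left out ...]
rrrrrrrrrrrrrrrrrrrrrrrrrY..Y....YYYYYYY
224 rrrrrrrrrrrrrrrrrrrrrrrrrrrrrrrrrrr....YYYYYYYYYYY
225 rrrrrrrrrrrrrrrrrrrrrrrrrrrrrrrrrrr..YYYYYYYYYYYYY
226 rrrrrrrrrrrrrrrrrrrrrrrrrrrrrrrrrrr..YYYYYYY.YYY..
227 rrrrrrrrrrrrrrrrrrrrrrrrrrrrrrr#rYY.YYY........YYY
228 rrrrrrrrrrrrrrrrrrrrrrrrrrrrrrrYYY.........YYYYYYY
229 rrrrrrrrrrrrrrrrrrrrrrrrrrrrrY.....Y..YYYYYYYYYYYY
230 rrrrrrrrrrrrrrrrrrrrrrrrrrrrY...YYYYYYYYYYYYYYYYYY
231 rrrrrrrrrrrrrrrrrrrrrrrrrrrYY.YYYYYYYYYYYYYYYYYYYY
232 YYYYYYYYYYYYYYYYrrYYYYYYYYYY.YYYYYYYYYYYYYYYYYYYYY
233 YYYYYYYYYYYYYYYYYYYYYYYYYYY.YYYYYYYYYYYYYYYYYYYYY.
234 YYYYYYYYYYYYYYYYYYYYYYYYYY.YYYYYYYY..YYYYYYYYYYYYY
235 YYYYYYYYYYYYYYYYYYYYYYYYY.YY...YYYYYYYYYYYYYYYYYYY
```

All four nuts stand in one row at the far-left corner, the farthest about 88–92 mm from it. The tote is steady at about 24° and gripped. I'm handing in.

```bash
python3 -c "
from workcell import ticket
print(ticket.close_job())"
```

```text
the job is handed in; nothing more can be done
None
```

The job is handed in (no verdict came back): the two nuts were tipped into the tote, the pan is flat on the bench, and all four nuts lie at the tote's far-left corner (filler side, farthest about 90 mm of the 100 mm allowed), with the tote still gripped and steady at about 24° tilt.

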